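# Snug up the screw prop under the sagging vivarium shelf bearer

### The job

Take the steel bar from its wooden cradle and use it to wind up the screw prop under the pine bearer: push the bar into a hole of the prop's collar, swing it anticlockwise (seen from above), pull it out, and carry on from another hole. Stop when you feel the head press firmly on the cork packer, clearly harder than the free turning but without crushing it; touch the collar only with the bar. Then lay the bar back in its cradle, let go, and leave the other things on the shelf undisturbed.

Things in the scene. Friction and masses are not known exactly. Their poses are not given: they have to be found in the camera images.
- bar_mid (a point): Centre of the loose steel bar: square section 11 x 11 mm, 180 mm long, about 0.14 kg, the last 7 mm at each end thinned to 7 x 7 mm; both ends are alike. Its x axis runs along the bar. At the start the bar lies level in the cradle.
- cradle_seat (a point): Bar's resting place (its centre when home), 39.5 mm above the work surface; x along the bar's place. Fixed pine cradle, left or right of the prop: board 150 x 50 x 10 mm with two posts 12 mm thick, 55 mm either side of the middle, notched open upward, about 18 mm wide at the seat, 25 mm at the top; post tops are 46 mm above the work surface.
- collar_mid (a point): Centre of the prop's steel collar, on its upright axis, 61 mm above the work surface, level with the holes. Collar 104 mm across, 30 mm tall; 8 blind radial holes every 45 degrees, 13 mm wide, 14 mm high, mouths 50 mm and bottoms 24 mm from the axis; top flange 88 mm across, so mouths show as notches from above. x axis points out through one hole and turns with the collar.
- collar (a joint): Turn of the collar, rad, 0 at the start, + anticlockwise from above, raises the screw 24 mm a turn. Thread friction 0.9 N m (+0.2 per rad/s); stays where left. The head meets the cork after 1.45 to 2.1 rad (cork thickness varies); then torque rises 0.04 N m per degree. Right: 0.3 to 0.75 N m above free turning (best 0.5); 1.15 above crushes the cork.
- frame: Fixed pine frame over the prop: bearer 50 mm wide (x), 430 mm long (y), underside 152, top 176 mm above the work surface, on two 36 mm square uprights 185 mm either side of the middle. Origin on the work surface on the collar's axis. Its open -x side faces the robot; there a gripper holding the bar by its middle can swing about 55 degrees either way.
- hide: Brown resin rock hide, a 116 mm wide, 60 mm tall dome; origin at the centre of its underside. Bystander, on the other side from the cradle.
- mister: White plastic mister bottle, 66 mm wide, 171 mm tall; origin at the centre of its underside. Bystander.
- bowl: Glass feeding bowl, 110 mm wide, 40 mm tall; origin at the centre of its underside. Bystander.
- emitter: Black ceramic heat emitter standing on its face, 76 mm wide, 98 mm tall; origin at the centre of its underside. Bystander.
- screw: Rising steel screw of the prop with a flat round head 40 mm across; origin in the middle of the head's top, 136 mm above the work surface at the start. It does not rotate. A cork packer is fixed 5.6 to 8 mm above it under the bearer.
- prop: The fixed screw prop as a whole: round foot 96 mm across, tube 44 mm across, carrying the collar and screw. Origin on the work surface, on the collar's axis. Its own axes say nothing of the holes once the collar turns.
Not all that is in view belongs to the job. Of the things that look like the part that bears bar_mid, the middle-sized one is meant.

How it is judged:
By the outcome, as a careful person would: the job done as asked, in the order asked, and still so for the second after the job is handed in, with the robot touching nothing.
It also fails if it takes over 72 s, if anything falls off the work surface, if the arm or the gripper's body presses on something with over 40 N, if the wrist force passes 120 N, or if a joint passes its speed limit or range.

### The arm

A 6-joint arm with a two-finger parallel gripper is mounted at the origin on the work surface. World frame = base frame: x ahead of the robot, y to its left, z up, the work surface at z = 0. Lengths are in m, angles in degrees, forces in N, time in s.
With the tool pointing down it reaches from about 0.375 to 0.9 m from the base axis. Payload 3.1 kg.
Tool frame: the origin (TCP) lies on the centre line of the jaws, within the pads' length; the fingertips stand 8 mm ahead of it and the grasp point (between the pads) lies 11 mm behind it; z points along the fingers, y is the direction in which the jaws open and shut (so a half turn about z gives the same grasp; the last joint's range is limited). The gripper opens to 87 mm and grips with 3 to 60 N. Pads are 19 mm wide; open, the fingers measure 117 mm over their backs; the gripper's body (75 mm by 190 mm) begins 51 mm behind the grasp point.
Start: joints at [53.944, 30.224, 82.088, -0, 67.689, -10.227], TCP at [0.272, 0.563, 0.231] pointing down, gripper open.
Joint ranges: [-176.69, 176.69], [-43.24, 126.21], [12.49, 139.97], [-82, 262], [0, 151.66], [-163.58, 163.58]. Speed limits (degrees/s): [159.86, 159.86, 180, 180, 180, 180].

### API

Orientations are given as a 3x3 rotation matrix whose columns are the frame's x, y, z axes.
In Python, from rig import * gives the robot as it stands. The module is installed in compiled form; this text tells all that it offers.
- The arm moves only by the tool arm_command, never from a script. Its argument "commands" is a list of rows, each an object with "translation": the shift along the tool's x, y, z scaled (see below), a list of three; "dr": the turn, a rotation vector about the tool's x, y, z scaled (see below), a list of three; "jaw": the closure, from 0 (fully open) to 1 (shut). In form: [{"translation": [x, y, z], "dr": [ax, ay, az], "jaw": jaw}, ...]. A call has 1 to 12 rows; each row shifts and turns the commanded pose from where the row before left it, along the tool's axes as they then stand; what a row does not reach is not made up. The controller multiplies each number of a shift by 25 mm and each number of a turn by 6 degrees. A row lasts 1/12 s, in which the tool goes at most 41.7 mm and 7.16 degrees, less where a joint would pass 70% of its speed; a pose out of reach is approached as far as the arm can. A call with a number of a shift or a turn outside -1 to 1 is refused whole. A call with a gripper value outside its range is refused whole. The fingers move at their own pace and stop on an object; the grip force is fixed at half the most. Time passes only in rows, so rows that do not move let the fingers close. It gives the time, the measured TCP pose, the force and the opening at its end, in the units of the state.
- read_state(): the state, without advancing time (a new reading comes with each control period).
- capture(name): name is "scene" or "top"; returns (picture, depth): 400x640x3 uint8, red, green, blue; 400x640 float32, m along the optical axis (not along the pixel's ray), 0 where there is no reading.
- camera_model(name): a dict with "intrinsics" (3x3 intrinsics, pixels), "pose" (4x4, takes a point from camera to world coordinates). Camera axes: x right, y down, z forward; pixel columns grow to the right and rows downward; lengths in m; the calibration is good to about 2 mm. A picture is of the moment at which its call begins. camera_model takes no time and is no camera call.
- hand_in(): hands the job in, once; it reports no verdict.
The state is a dict: "time_s": time; "joint_positions": joint angles; "qvel": joint speeds; "tau": joint torques, N m; "position": TCP position; "tcp_rot": TCP orientation; "force": force on the tool from outside, world axes, zero at the start; "moment": the same for the moment, N m; "opening": opening from 0.0 (shut) to 1.0 (fully open).
Only numpy, scipy, OpenCV 4.12 (cv2) and the standard library are available. Lean on these libraries where they do the work, as an engineer would, in place of code of your own. Each camera call takes 0.05 s, during which the arm holds its last target.

## Working session

There is one attempt and no reset: what is moved stays moved. The work goes in short steps, Python scripts to look and compute and a tool call to move; the robot and the scene stay as the last step left them, time stands still between calls to the robot, and variables do not carry over. Pictures are saved under pics/ and viewed, and the job is handed in when it is done.

Besides the shell and the picture viewer there is one more tool, called after ">>>" by a JSON object that holds its "fn" and its "kwargs", one argument or row to a line. arm_command: Moves the arm, as the interface text tells. Its arguments: {"type":"object","properties":{"commands":{"type":"array"}},"required":["commands"]}

```bash
mkdir -p pics; cat > h.py <<'E'
from rig import *
import numpy as np, cv2
def snap(n,tag):
    p,d=capture(n); cv2.imwrite(f'pics/{tag}.png',cv2.cvtColor(p,cv2.COLOR_RGB2BGR)); np.savez(f'{tag}.npz',p=p,d=d); return p,d
def cloud(n,d):
    m=camera_model(n);K=np.array(m['intrinsics']);T=np.array(m['pose'])
    v,u=np.mgrid[:d.shape[0],:d.shape[1]]
    P=np.stack([(u-K[0,2])/K[0,0]*d,(v-K[1,2])/K[1,1]*d,d],-1)
    W=P@T[:3,:3].T+T[:3,3]; W[d==0]=np.nan
    return W
E
python3 - <<'E'
from h import *
for n in('scene','top'):
    snap(n,n+'0'); m=camera_model(n);print(n,np.round(m['intrinsics'],1).tolist(),np.round(m['pose'],3).tolist())
s=read_state()
for k in s: print(k,np.round(s[k],3).tolist())
E
```

```text
scene [[438.6, 0.0, 315.8], [0.0, 438.6, 202.2], [0.0, 0.0, 1.0]] [[0.749, 0.433, -0.502, 1.113], [0.663, -0.492, 0.565, -0.66], [-0.002, -0.755, -0.656, 0.796], [0.0, 0.0, 0.0, 1.0]]
top [[496.0, 0.0, 318.1], [0.0, 496.0, 213.7], [0.0, 0.0, 1.0]] [[-0.021, -0.986, 0.164, 0.332], [-1.0, 0.018, -0.023, -0.034], [0.019, -0.164, -0.986, 1.551], [0.0, 0.0, 0.0, 1.0]]
time_s 0.1
joint_positions [53.946, 30.273, 82.15, 0.0, 67.69, -10.225]
qvel [-0.019, -0.158, -0.177, 0.009, -0.018, 0.024]
tau [-0.0, -44.098, -17.715, 0.063, 0.053, -0.0]
position [0.272, 0.562, 0.23]
tcp_rot [[-0.9, 0.436, -0.001], [0.436, 0.9, -0.002], [0.0, -0.002, -1.0]]
force [-0.783, -0.208, -0.021]
moment [0.028, 0.009, 0.043]
opening 1.001
```

View pics/scene0.png

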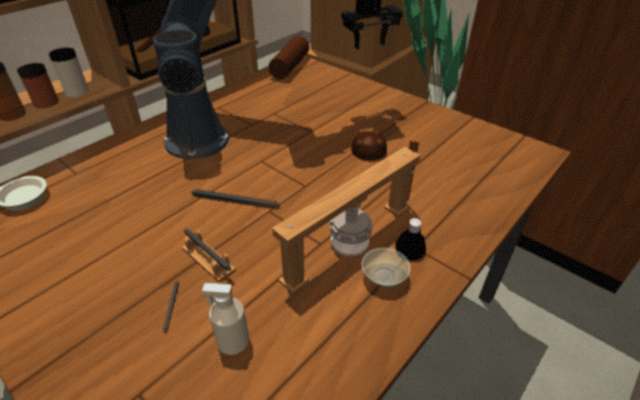

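View pics/top0.png

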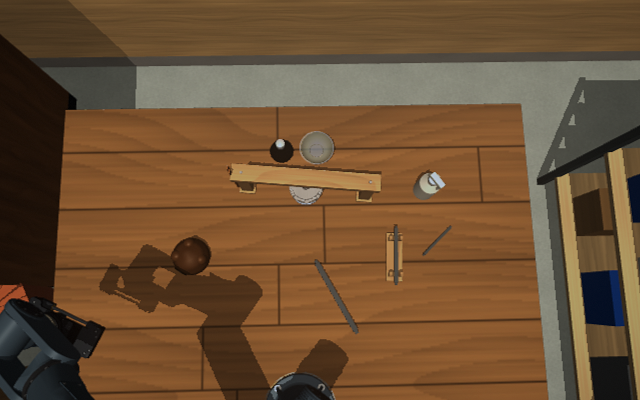

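The pictures show three bar-like things in the top view: the long bar at (337,296) loose on the table, the short thin bar at (437,240), and the one in the cradle at (396,255). I choose the cradle one, which is middle-sized. The collar shows at (306,196) under the bearer. I'll take a close crop and measure.

```bash
python3 - <<'E'
from h import *
z=np.load('top0.npz');p,d=z['p'],z['d'];W=cloud('top',d)
a=cv2.resize(p[215:295,370:460],None,fx=4.4,fy=4.4,interpolation=cv2.INTER_CUBIC)
b=cv2.resize(p[150:220,265:350],None,fx=4.7,fy=5,interpolation=cv2.INTER_CUBIC)
c=np.zeros((352,800,3),np.uint8);c[:352,:a.shape[1]]=a[:352];c[:350,400:400+b.shape[1]]=b[:350]
cv2.imwrite('pics/crop0.png',c[...,::-1])
def st(m,name):
    q=W[m];print(name,len(q),np.round(np.nanmin(q,0),4),np.round(np.nanmax(q,0),4),np.round(np.nanmean(q,0),4))
def box(u0,u1,v0,v1):
    m=np.zeros(d.shape,bool);m[v0:v1,u0:u1]=1;return m
Z=W[...,2]
for nm,bx,zl,zh in [('bar',(380,415,215,295),.041,.06),('cradleboard',(380,410,225,290),.005,.02),('posts',(380,410,225,290),.03,.041),('bearer',(220,390,155,200),.165,.19),('collar',(280,335,180,215),.065,.085),('collarlow',(280,335,180,215),.03,.065),('long',(310,365,255,335),.004,.05),('short',(420,455,220,260),.003,.05),('hide',(165,215,230,280),.01,.08),('bowl',(298,336,128,163),.01,.05),('emit',(268,296,135,163),.01,.12),('mist',(410,450,165,200),.02,.2)]:
    m=box(*bx)&(Z>zl)&(Z<zh); 
    if m.sum(): st(m,nm)
    if nm in('bar','bearer','long','short') and m.sum():
        (c),(w),ang=cv2.minAreaRect((W[m][:,:2]*1000).astype(np.float32));print('  rect mm',np.round(c,1),np.round(w,1),round(ang,2)); q=W[m][:,:2];q=q-q.mean(0);e=np.linalg.eigh(q.T@q)[1][:,1];print('  dir',np.degrees(np.arctan2(e[1],e[0])), np.median(W[m][:,2]))
m=box(100,160,300,330);print('table z',np.nanmedian(Z[m]))
m=box(430,520,280,380);print('table z',np.nanmedian(Z[m]))
E
```

```text
bar 239 [ 0.3633 -0.3238  0.0411] [ 0.5401 -0.2816  0.0527] [ 0.4532 -0.3036  0.0456]
  rect mm [ 451.9 -302.3] [ 37.8 177.1] 87.08
  dir 177.3623127758765 0.04549577066298016
cradleboard 484 [ 0.351  -0.3544  0.005 ] [ 0.5487 -0.2547  0.0196] [ 0.4471 -0.3014  0.0098]
posts 113 [ 0.3634 -0.3188  0.0302] [ 0.5408 -0.281   0.0409] [ 0.4477 -0.3011  0.0369]
bearer 2684 [ 0.6234 -0.2478  0.1651] [0.7136 0.1871 0.1863] [ 0.6671 -0.0314  0.1752]
  rect mm [668.8 -29.5] [435.  53.] 84.65
  dir 84.65786687004321 0.17528645618433303
collar 302 [ 0.6187 -0.0782  0.0651] [0.6653 0.0166 0.0848] [ 0.6431 -0.0305  0.0743]
collarlow 101 [ 0.617  -0.0817  0.0446] [0.6693 0.0173 0.0648] [ 0.6334 -0.0296  0.0556]
long 820 [ 0.2167 -0.2087  0.004 ] [ 0.4588 -0.0367  0.0257] [ 0.3347 -0.1214  0.0104]
  rect mm [ 337.4 -122.8] [168.1 240.3] 88.9
  dir -161.6300672331923 0.009273879911585792
short 325 [ 0.438  -0.4987  0.003 ] [ 0.5628 -0.3848  0.0147] [ 0.4997 -0.4419  0.0059]
  rect mm [ 500.5 -441.8] [108.9 126.1] 87.35
  dir 141.95372279094389 0.0051727199509516986
hide 1108 [0.407  0.2557 0.0102] [0.5342 0.4014 0.0668] [0.4601 0.3196 0.0454]
bowl 649 [ 0.746  -0.1205  0.0101] [ 0.8505 -0.0153  0.0461] [ 0.8053 -0.0682  0.0253]
emit 421 [0.7586 0.0072 0.0103] [0.8243 0.0812 0.1026] [0.7852 0.0425 0.0494]
mist 553 [ 0.6289 -0.4323  0.0203] [ 0.6934 -0.3729  0.1786] [ 0.6517 -0.3967  0.1132]
table z -0.0010587775931125698
table z -8.765594369330998e-05
```

View pics/crop0.png

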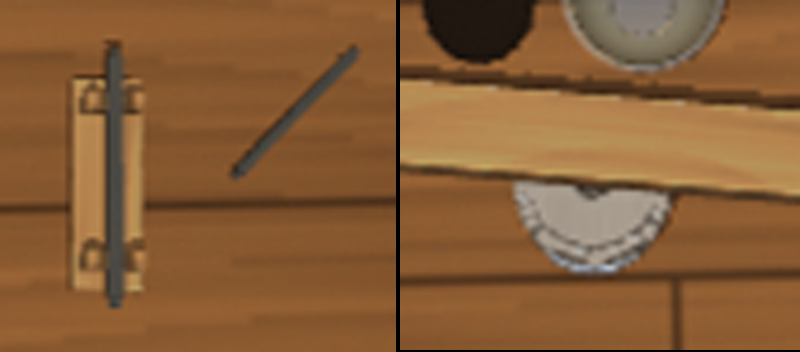

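The crop confirms it: the cradle holds the 180 mm bar (177 measured), the long one is about 260–290 mm and the short one about 165 mm or less. The collar's near half shows with notches. Next I fit the axis and the hole angles.

```bash
python3 - <<'E'
from h import *
def rect(n,tag,z,c,half,res):
    m=camera_model(n);K=np.array(m['intrinsics']);T=np.linalg.inv(np.array(m['pose']))
    N=int(2*half/res);r=np.arange(N)*res-half
    X,Y=np.meshgrid(c[0]+r,c[1]+r,indexing='ij')
    P=np.stack([X,Y,np.full_like(X,z)],-1)@T[:3,:3].T+T[:3,3]
    u=P[...,0]/P[...,2]*K[0,0]+K[0,2];v=P[...,1]/P[...,2]*K[1,1]+K[1,2]
    im=np.load(tag+'.npz')['p']
    o=cv2.remap(im,u.astype(np.float32),v.astype(np.float32),cv2.INTER_CUBIC)
    return o[::-1,::-1]  # x up, y left
c=(0.665,-0.030)
A=rect('top','top0',0.076,c,.07,.00035)
B=rect('scene','scene0',0.076,c,.07,.00035)
o=np.hstack([A,B]);cv2.imwrite('pics/rect0.png',o[...,::-1]);print(o.shape)
im=np.load('scene0.npz')['p'];cv2.imwrite('pics/sc0.png',cv2.resize(im[180:270,310:400],None,fx=6,fy=6,interpolation=cv2.INTER_CUBIC)[...,::-1])
# circle fit on point clouds
for n,t in(('top','top0'),('scene','scene0')):
    W=cloud(n,np.load(t+'.npz')['d']);q=W[(np.hypot(W[...,0]-c[0],W[...,1]-c[1])<.07)&(W[...,2]>.05)&(W[...,2]<.09)]
    print(n,len(q),np.histogram(q[:,2],bins=8))
E
```

```text
(400, 800, 3)
top 388 (array([ 37,  20,  25,  46,  86, 151,  18,   5]), array([0.05026614, 0.05509294, 0.05991975, 0.06474656, 0.06957337,
       0.07440018, 0.07922699, 0.0840538 , 0.0888806 ]))
scene 1010 (array([144,  65,  63, 141, 241, 317,  17,  22]), array([0.05002318, 0.05497421, 0.05992525, 0.06487628, 0.06982732,
       0.07477835, 0.07972938, 0.08468042, 0.08963145]))
```

View pics/rect0.png

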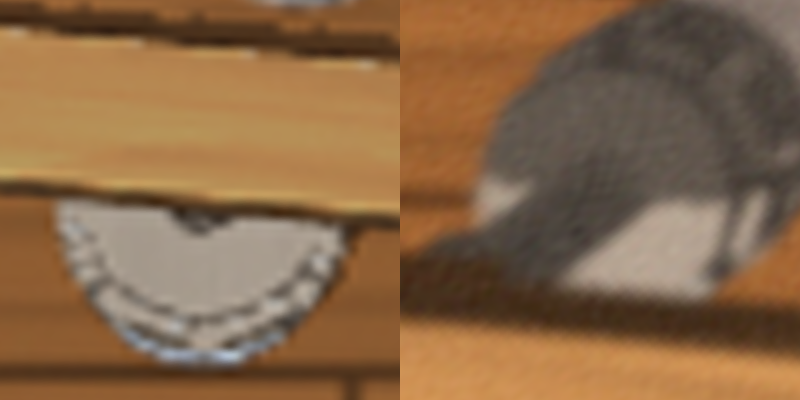

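View pics/sc0.png

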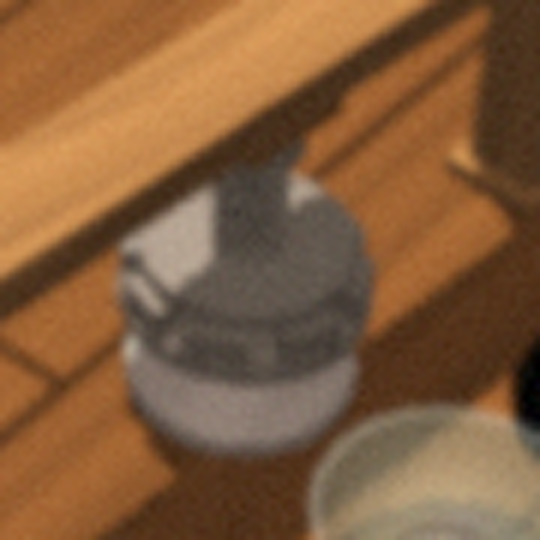

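```bash
cat >> h.py <<'E'
def proj(n,P):
    m=camera_model(n);K=np.array(m['intrinsics']);T=np.linalg.inv(np.array(m['pose']))
    P=np.asarray(P,float)@T[:3,:3].T+T[:3,3]
    return np.stack([P[...,0]/P[...,2]*K[0,0]+K[0,2],P[...,1]/P[...,2]*K[1,1]+K[1,2]],-1)
def side(n,im,c,a0,a1,z0,z1,r,flat=None):
    # unwrapped cylinder (r) or annulus(flat=z, r range)
    a=np.radians(np.linspace(a0,a1,700))
    if flat is None: q=np.linspace(z1,z0,150);A,Q=np.meshgrid(a,q);R=r;Zz=Q
    else: q=np.linspace(r[1],r[0],150);A,R=np.meshgrid(a,q);Zz=np.full_like(A,flat)
    P=np.stack([c[0]+R*np.cos(A),c[1]+R*np.sin(A),Zz],-1);uv=proj(n,P).astype(np.float32)
    return cv2.remap(im,uv[...,0],uv[...,1],cv2.INTER_CUBIC)
E
python3 - <<'E'
from h import *
im=np.load('top0.npz')['p'];c=(.668,-.0297)
o=[side('top',im,c,100,260,.04,.08,.052),side('top',im,c,100,260,0,0,(.040,.054),flat=.076),side('top',im,c,100,260,0,0,(.040,.054),flat=.068)]
o=np.vstack(o)
for k in range(100,261,10): cv2.line(o,((k-100)*700//160,0),((k-100)*700//160,8),(255,0,0),1)
im2=np.load('scene0.npz')['p']
o2=side('scene',im2,c,-110,50,.04,.08,.052)
cv2.imwrite('pics/polar0.png',np.vstack([o,o2])[:600,:,::-1])
E
```

```text
(no output)
```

View pics/polar0.png

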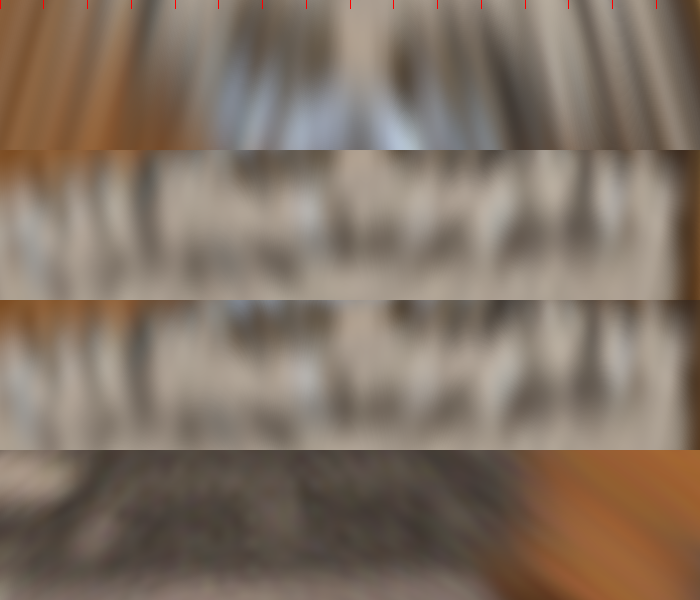

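```bash
python3 - <<'E'
from h import *
P=[];D=[]
for i in range(6):
    p,d=capture('top');P.append(p);D.append(np.where(d==0,np.nan,d))
print('noise',np.nanmedian(np.nanstd(D,0)))
np.savez('topavg.npz',p=np.mean(P,0).astype(np.uint8),d=np.nan_to_num(np.nanmedian(D,0)))
P=[];D=[]
for i in range(6):
    p,d=capture('scene');P.append(p);D.append(np.where(d==0,np.nan,d))
np.savez('sceneavg.npz',p=np.mean(P,0).astype(np.uint8),d=np.nan_to_num(np.nanmedian(D,0)))
c=np.array([.668,-.0297])
for n in('top','scene'):
    W=cloud(n,np.load(n+'avg.npz')['d']);q=W[(W[...,2]>.035)&(W[...,2]<.09)&(np.hypot(W[...,0]-c[0],W[...,1]-c[1])<.06)]
    r=np.hypot(*(q[:,:2]-c).T);a=np.degrees(np.arctan2(q[:,1]-c[1],q[:,0]-c[0]))%360
    m=(r>.0445);o=np.argsort(a[m])
    print(n);print([(int(x),int(y*1e4)/10,int(z*1e4)/10) for x,y,z in zip(a[m][o],r[m][o],q[m][o,2])])
print(read_state()['time_s'])
E
```

```text
noise 0.003614284
top
[(88, 46.7, 52.1), (91, 46.8, 50.4), (99, 47.0, 66.7), (103, 47.7, 66.6), (104, 44.7, 68.0), (105, 48.4, 61.0), (106, 49.0, 49.7), (107, 45.6, 64.6), (111, 46.8, 66.9), (112, 47.4, 56.2), (116, 48.8, 56.3), (117, 45.4, 67.5), (120, 46.7, 65.3), (120, 47.3, 52.0), (123, 48.9, 51.2), (126, 46.3, 69.5), (128, 47.9, 66.0), (128, 48.6, 54.1), (130, 45.6, 65.9), (131, 46.3, 53.9), (133, 48.4, 53.3), (136, 46.3, 53.8), (138, 48.1, 50.0), (141, 46.6, 52.7), (144, 49.0, 52.0), (147, 47.3, 68.7), (148, 48.9, 62.2), (149, 50.0, 52.1), (150, 45.4, 66.4), (152, 49.3, 56.7), (152, 48.7, 69.9), (155, 47.4, 69.7), (156, 48.7, 60.5), (157, 50.3, 53.1), (159, 45.6, 66.0), (160, 49.2, 53.0), (160, 48.7, 66.6), (163, 45.3, 69.1), (163, 47.7, 66.1), (163, 48.8, 55.5), (164, 50.6, 49.2), (167, 47.2, 66.9), (167, 48.8, 59.3), (167, 50.1, 49.8), (170, 46.2, 64.8), (171, 50.3, 53.7), (171, 49.4, 65.2), (174, 46.6, 68.2), (174, 49.7, 52.3), (175, 49.4, 66.9), (178, 46.6, 52.7), (178, 50.0, 54.3), (182, 49.8, 52.9), (182, 47.0, 54.5), (185, 50.5, 55.5), (186, 46.9, 52.6), (189, 50.3, 51.7
[... 9443 characters left out ...]
41, 49.7, 55.8), (341, 50.7, 46.6), (341, 49.8, 52.5), (342, 49.0, 58.4), (342, 47.9, 67.4), (344, 51.6, 49.7), (344, 49.3, 67.7), (344, 45.4, 67.6), (344, 50.8, 52.1), (344, 49.9, 57.9), (344, 49.0, 63.8), (344, 50.0, 54.6), (345, 50.8, 45.0), (345, 48.9, 60.1), (346, 50.5, 67.5), (347, 46.3, 67.0), (347, 50.5, 60.5), (347, 51.3, 47.4), (347, 49.6, 62.7), (347, 50.6, 53.5), (348, 50.8, 50.2), (348, 49.9, 56.2), (350, 47.3, 66.5), (350, 49.6, 67.8), (351, 49.4, 63.9), (352, 50.7, 47.9), (352, 50.0, 50.4), (353, 49.2, 52.8), (355, 47.4, 53.5), (355, 50.6, 52.5), (357, 49.9, 47.5), (358, 48.8, 52.9), (359, 51.1, 50.3), (359, 50.8, 53.4)]
0.7<stdin>:10: RuntimeWarning: All-NaN slice encountered
```

```bash
cat > fitc.py <<'E'
from h import *
from scipy.optimize import least_squares
def fit(n,d,c0,verbose=True):
    W=cloud(n,d);c=np.array(c0);res=None
    sel=(W[...,2]>.0455)&(W[...,2]<.0515)&(np.hypot(W[...,0]-c[0],W[...,1]-c[1])<.062)&(np.hypot(W[...,0]-c[0],W[...,1]-c[1])>.046)
    q=W[sel][:,:2]
    f=lambda p:np.hypot(q[:,0]-p[0],q[:,1]-p[1])-.052
    s=least_squares(f,c,loss='soft_l1',f_scale=.001);c=s.x
    if verbose: print(n,'low ring',len(q),np.round(c,4),'rms',np.sqrt(np.mean(s.fun**2)))
    sel=(W[...,2]>.0695)&(W[...,2]<.0745);r=np.hypot(W[...,0]-c[0],W[...,1]-c[1]);sel&=(r>.040)&(r<.048);q=W[sel][:,:2]
    if len(q)>20:
        s=least_squares(lambda p:np.hypot(q[:,0]-p[0],q[:,1]-p[1])-.044,c,loss='soft_l1',f_scale=.001);
        if verbose: print('  flange',len(q),np.round(s.x,4),np.sqrt(np.mean(s.fun**2)))
    return c
def phase(n,d,c):
    W=cloud(n,d);r=np.hypot(W[...,0]-c[0],W[...,1]-c[1]);a=np.arctan2(W[...,1]-c[1],W[...,0]-c[0])
    sel=(r>.0455)&(r<.0492)&(W[...,2]>.049)&(W[...,2]<.071)
    q=a[sel];z=W[...,2][sel];rr=r[sel]
    best=[]
    for t in np.radians(np.arange(0,45,.25)):
        b=(q-t+np.pi/8)%(np.pi/4)-np.pi/8
        inn=np.abs(rr*np.sin(b))<.0065
        low=z<.058
        best.append(np.mean(inn==low))
    best=np.array(best);k=np.where(best>=best.max()-.01)[0]
    return np.arange(0,45,.25)[k].mean(),best.max(),len(q)
E
python3 - <<'E'
from fitc import *
for n in('top','scene'):
    d=np.load(n+'avg.npz')['d'];c=fit(n,d,(.668,-.030));print(phase(n,d,c))
    for cc in((.668,-.0297),(.667,-.0315)): print(cc,phase(n,d,cc))
    W=cloud(n,d);m=(W[...,2]>.168)&(W[...,2]<.18)&(np.abs(W[...,0]-.668)<.08)&(np.abs(W[...,1]+.03)<.26)
    rc=cv2.minAreaRect((W[m][:,:2]*1e3).astype(np.float32));print('bearer',rc)
E
```

```text
top low ring 10 [ 0.6693 -0.0325] rms 0.0012589652501540911
(np.float64(2.75), np.float64(0.9791666666666666), 48)
(0.668, -0.0297) (np.float64(4.25), np.float64(0.8548387096774194), 62)
(0.667, -0.0315) (np.float64(3.25), np.float64(0.8405797101449275), 69)
bearer ((668.633544921875, -30.826004028320312), (432.8550109863281, 51.066566467285156), 84.63986206054688)
scene low ring 67 [ 0.6666 -0.0318] rms 0.0005135946933139533
  flange 66 [ 0.6663 -0.032 ] 0.0008712546171376839
(np.float64(2.375), np.float64(0.8604651162790697), 86)
(0.668, -0.0297) (np.float64(7.142857142857143), np.float64(0.7850467289719626), 107)
(0.667, -0.0315) (np.float64(2.125), np.float64(0.8977272727272727), 88)
bearer ((667.6412353515625, -29.430252075195312), (436.1388854980469, 51.590126037597656), 84.61390686035156)
```

```bash
cat > fitb.py <<'E'
from h import *
def fitbar(n,d,c0,ang,zt,L=.09,skip=True,hw=.012,dz=.004):
    W=cloud(n,d);e=np.array([np.cos(ang),np.sin(ang)]);g=np.array([-e[1],e[0]])
    for it in range(3):
        s=(W[...,:2]-c0)@e;t=(W[...,:2]-c0)@g
        m=(np.abs(s)<L+.02)&(np.abs(t)<hw)&(np.abs(W[...,2]-zt)<dz)
        if skip: m&=(np.abs(np.abs(s)-.055)>.010)
        q=W[m];S=s[m];T=t[m];b,a=np.polyfit(S,T,1)
        lo,hi=S.min(),S.max()
        c1=c0+e*(lo+hi)/2+g*(a+b*(lo+hi)/2);ang=np.arctan2(*(e+b*g)[::-1]);c0=c1;e=np.array([np.cos(ang),np.sin(ang)]);g=np.array([-e[1],e[0]])
    return c0,np.degrees(ang),hi-lo,np.median(q[:,2]),len(q),T.std()
E
python3 - <<'E'
from fitb import *
for n in('top','scene'):
    d=np.load(n+'avg.npz')['d'];print(n,fitbar(n,d,np.array([.453,-.303]),np.radians(177.4),.045))
    W=cloud(n,d);m=(np.abs(W[...,2]-.010)<.0035)&(np.abs(W[...,0]-.45)<.1)&(np.abs(W[...,1]+.303)<.035)
    print(' board',cv2.minAreaRect((W[m][:,:2]*1e3).astype(np.float32)))
E
```

```text
top (array([ 0.45177069, -0.30415676]), np.float64(177.315866097761), np.float64(0.1771112844927189), np.float64(0.045028977669301806), 175, np.float64(0.003373458590579236))
 board ((449.62603759765625, -304.16650390625), (47.91847229003906, 147.9689178466797), 87.35385131835938)
scene (array([ 0.45034175, -0.30382423]), np.float64(177.31571678830767), np.float64(0.18017719312855196), np.float64(0.044180940595397566), 227, np.float64(0.003428524033015516))
 board ((449.27850341796875, -303.8249206542969), (50.09290313720703, 148.95281982421875), 86.9380874633789)
```

```bash
cat > plan.py <<'E'
from h import *
import json
from scipy.spatial.transform import Rotation as R
# yaw = angle of tool x, tool pointing straight down
def Rt(yaw):
    y=np.radians(yaw);return np.array([[np.cos(y),np.sin(y),0],[np.sin(y),-np.cos(y),0],[0,0,-1]])
def rows(p0,r0,p1,yaw1,n,jaw,dec=3,path=None):
    """from pose to pose in n rows; path(s)->(pos,yaw) optional"""
    p=np.array(p0,float);r=np.array(r0,float);out=[]
    y0=np.degrees(np.arctan2(r[1,0],r[0,0]));
    dy=(yaw1-y0+180)%360-180 if yaw1 is not None else 0
    for k in range(1,n+1):
        s=k/n
        if path: tp,ty=path(s);tr=Rt(ty)
        else:
            tp=np.array(p0)+(np.array(p1)-p0)*s
            tr=Rt(y0+dy*s)
        t=np.round(r.T@(tp-p)/.025,dec);w=np.round(np.degrees(R.from_matrix(r.T@tr).as_rotvec())/6,dec)
        assert abs(t).max()<=1 and abs(w).max()<=1,(t,w)
        out.append((t.tolist(),w.tolist()))
        p=p+r@(t*.025);r=r@R.from_rotvec(np.radians(w*6)).as_matrix()
    for i in range(0,n,12):
        print('CALL',len(out[i:i+12]))
        for t,w in out[i:i+12]: print(' ',[float(f'{x+0:.{dec}f}') for x in t],[float(f'{x+0:.{dec}f}') for x in w])
    print('end',np.round(p,4),'yaw',round(np.degrees(np.arctan2(r[1,0],r[0,0])),2));return p,r
def cur():
    s=read_state();return np.array(s['position']),np.array(s['tcp_rot'])
E
python3 - <<'E'
from plan import *
p,r=cur()
p,r=rows(p,r,[.38,.45,.20],177.3,8,0)
p,r=rows(p,r,[.451,-.304,.12],177.3,34,0)
E
```

```text
CALL 8
  [-0.73, -0.272, 0.153] [0.0, 0.0, -0.482]
  [-0.716, -0.308, 0.153] [0.0, 0.0, -0.482]
  [-0.699, -0.344, 0.153] [0.0, 0.0, -0.481]
  [-0.68, -0.379, 0.153] [0.0, 0.0, -0.482]
  [-0.661, -0.413, 0.153] [0.0, 0.0, -0.482]
  [-0.639, -0.446, 0.152] [0.0, 0.0, -0.482]
  [-0.616, -0.477, 0.153] [0.0, 0.0, -0.482]
  [-0.591, -0.508, 0.153] [0.0, 0.0, -0.482]
end [0.38 0.45 0.2 ] yaw 177.3
CALL 12
  [-0.125, -0.882, 0.094] [0.0, 0.0, 0.0]
  [-0.125, -0.882, 0.094] [0.0, 0.0, 0.0]
  [-0.126, -0.882, 0.094] [0.0, 0.0, 0.0]
  [-0.125, -0.883, 0.094] [0.0, 0.0, 0.0]
  [-0.125, -0.882, 0.094] [0.0, 0.0, 0.0]
  [-0.125, -0.882, 0.095] [0.0, 0.0, 0.0]
  [-0.125, -0.882, 0.094] [0.0, 0.0, 0.0]
  [-0.126, -0.882, 0.094] [0.0, 0.0, 0.0]
  [-0.125, -0.882, 0.094] [0.0, 0.0, 0.0]
  [-0.125, -0.882, 0.094] [0.0, 0.0, 0.0]
  [-0.125, -0.883, 0.094] [0.0, 0.0, 0.0]
  [-0.125, -0.882, 0.094] [0.0, 0.0, 0.0]
CALL 12
  [-0.125, -0.882, 0.094] [0.0, 0.0, 0.0]
  [-0.126, -0.882, 0.094] [0.0, 0.0, 0.0]
  [-0.125, -0.882, 0.094] [0.0, 0.0, 0.0]
  [-0.125, -0.882, 0.094] [0.0, 0.0, 0.0]
  [-0.125, -0.882, 0.095] [0.0, 0.0, 0.0]
  [-0.125, -0.882, 0.094] [0.0, 0.0, 0.0]
  [-0.126, -0.883, 0.094] [0.0, 0.0, 0.0]
  [-0.125, -0.882, 0.094] [0.0, 0.0, 0.0]
  [-0.125, -0.882, 0.094] [0.0, 0.0, 0.0]
  [-0.125, -0.882, 0.094] [0.0, 0.0, 0.0]
  [-0.125, -0.882, 0.094] [0.0, 0.0, 0.0]
  [-0.126, -0.882, 0.094] [0.0, 0.0, 0.0]
CALL 10
  [-0.125, -0.882, 0.094] [0.0, 0.0, 0.0]
  [-0.125, -0.883, 0.094] [0.0, 0.0, 0.0]
  [-0.125, -0.882, 0.094] [0.0, 0.0, 0.0]
  [-0.125, -0.882, 0.095] [0.0, 0.0, 0.0]
  [-0.126, -0.882, 0.094] [0.0, 0.0, 0.0]
  [-0.125, -0.882, 0.094] [0.0, 0.0, 0.0]
  [-0.125, -0.882, 0.094] [0.0, 0.0, 0.0]
  [-0.125, -0.882, 0.094] [0.0, 0.0, 0.0]
  [-0.125, -0.883, 0.094] [0.0, 0.0, 0.0]
  [-0.125, -0.882, 0.094] [0.0, 0.0, 0.0]
end [ 0.451 -0.304  0.12 ] yaw 177.3
```

>>> {"fn": "arm_command", "kwargs": {
  "commands": [
    {"translation": [-0.73,-0.27,0.15],"dr": [0,0,-0.48],"jaw": 0},
    {"translation": [-0.72,-0.31,0.15],"dr": [0,0,-0.48],"jaw": 0},
    {"translation": [-0.7,-0.34,0.15],"dr": [0,0,-0.48],"jaw": 0},
    {"translation": [-0.68,-0.38,0.15],"dr": [0,0,-0.48],"jaw": 0},
    {"translation": [-0.66,-0.41,0.15],"dr": [0,0,-0.48],"jaw": 0},
    {"translation": [-0.64,-0.45,0.15],"dr": [0,0,-0.48],"jaw": 0},
    {"translation": [-0.62,-0.48,0.15],"dr": [0,0,-0.48],"jaw": 0},
    {"translation": [-0.59,-0.51,0.15],"dr": [0,0,-0.48],"jaw": 0}
  ]
}}

```text
time_s: 1.37
position: [0.3808, 0.4491, 0.2005]
tcp_rot: [[-0.999, 0.046, 0.0], [0.046, 0.999, 0.0], [-0.0, 0.0, -1.0]]
force: [0.4, 0.8, 0.0]
opening: 0.997
```

>>> {"fn": "arm_command", "kwargs": {
  "commands": [
    {"translation": [-0.13,-0.88,0.09],"dr": [0,0,0],"jaw": 0},
    {"translation": [-0.13,-0.88,0.09],"dr": [0,0,0],"jaw": 0},
    {"translation": [-0.13,-0.88,0.09],"dr": [0,0,0],"jaw": 0},
    {"translation": [-0.13,-0.88,0.09],"dr": [0,0,0],"jaw": 0},
    {"translation": [-0.13,-0.88,0.09],"dr": [0,0,0],"jaw": 0},
    {"translation": [-0.13,-0.88,0.09],"dr": [0,0,0],"jaw": 0},
    {"translation": [-0.13,-0.88,0.09],"dr": [0,0,0],"jaw": 0},
    {"translation": [-0.13,-0.88,0.09],"dr": [0,0,0],"jaw": 0},
    {"translation": [-0.13,-0.88,0.09],"dr": [0,0,0],"jaw": 0},
    {"translation": [-0.13,-0.88,0.09],"dr": [0,0,0],"jaw": 0},
    {"translation": [-0.13,-0.88,0.09],"dr": [0,0,0],"jaw": 0},
    {"translation": [-0.13,-0.88,0.09],"dr": [0,0,0],"jaw": 0}
  ]
}}

```text
time_s: 2.37
position: [0.4065, 0.1832, 0.1737]
tcp_rot: [[-0.999, 0.048, 0.001], [0.048, 0.999, 0.0], [-0.001, 0.0, -1.0]]
force: [0.2, -0.0, -0.4]
opening: 0.998
```

>>> {"fn": "arm_command", "kwargs": {
  "commands": [
    {"translation": [-0.13,-0.88,0.09],"dr": [0,0,0],"jaw": 0},
    {"translation": [-0.13,-0.88,0.09],"dr": [0,0,0],"jaw": 0},
    {"translation": [-0.13,-0.88,0.09],"dr": [0,0,0],"jaw": 0},
    {"translation": [-0.13,-0.88,0.09],"dr": [0,0,0],"jaw": 0},
    {"translation": [-0.13,-0.88,0.09],"dr": [0,0,0],"jaw": 0},
    {"translation": [-0.13,-0.88,0.09],"dr": [0,0,0],"jaw": 0},
    {"translation": [-0.13,-0.88,0.09],"dr": [0,0,0],"jaw": 0},
    {"translation": [-0.13,-0.88,0.09],"dr": [0,0,0],"jaw": 0},
    {"translation": [-0.13,-0.88,0.09],"dr": [0,0,0],"jaw": 0},
    {"translation": [-0.13,-0.88,0.09],"dr": [0,0,0],"jaw": 0},
    {"translation": [-0.13,-0.88,0.09],"dr": [0,0,0],"jaw": 0},
    {"translation": [-0.13,-0.88,0.09],"dr": [0,0,0],"jaw": 0}
  ]
}}

```text
time_s: 3.37
position: [0.4327, -0.0827, 0.1467]
tcp_rot: [[-0.999, 0.049, 0.001], [0.049, 0.999, -0.0], [-0.001, -0.0, -1.0]]
force: [0.9, -0.2, -0.0]
opening: 0.997
```

>>> {"fn": "arm_command", "kwargs": {
  "commands": [
    {"translation": [-0.13,-0.88,0.09],"dr": [0,0,0],"jaw": 0},
    {"translation": [-0.13,-0.88,0.09],"dr": [0,0,0],"jaw": 0},
    {"translation": [-0.13,-0.88,0.09],"dr": [0,0,0],"jaw": 0},
    {"translation": [-0.13,-0.88,0.09],"dr": [0,0,0],"jaw": 0},
    {"translation": [-0.13,-0.88,0.09],"dr": [0,0,0],"jaw": 0},
    {"translation": [-0.13,-0.88,0.09],"dr": [0,0,0],"jaw": 0},
    {"translation": [-0.13,-0.88,0.09],"dr": [0,0,0],"jaw": 0},
    {"translation": [-0.13,-0.88,0.09],"dr": [0,0,0],"jaw": 0},
    {"translation": [0,0,0],"dr": [0,0,0],"jaw": 0},
    {"translation": [0,0,0],"dr": [0,0,0],"jaw": 0}
  ]
}}

```text
time_s: 4.2
position: [0.4499, -0.2596, 0.1285]
tcp_rot: [[-0.999, 0.051, 0.0], [0.051, 0.999, -0.0], [-0.0, -0.0, -1.0]]
force: [0.3, 0.5, 0.3]
opening: 0.999
```

```bash
cat > st.py <<'E'
from plan import *
s=read_state()
print(s['time_s'],np.round(s['position'],4),'yaw',np.round(np.degrees(np.arctan2(s['tcp_rot'][1][0],s['tcp_rot'][0][0])),2),'z',np.round(np.array(s['tcp_rot'])[:,2],4),'F',np.round(s['force'],2),'M',np.round(s['moment'],3),'op',np.round(s['opening'],3),'j',np.round(s['joint_positions'],1))
E
python3 st.py
```

```text
4.2 [ 0.4499 -0.2596  0.1285] yaw 177.09 z [ 4.e-04 -2.e-04 -1.e+00] F [0.33 0.49 0.28] M [ 0.038  0.036 -0.004] op 0.999 j [ -42.3   30.9  102.7    0.    46.4 -129.4]
```

Joint 6 would end near its limit in the swing, so I flip the grasp half a turn.

>>> {"fn": "arm_command", "kwargs": {
  "commands": [
    {"translation": [0,0,0],"dr": [0,0,1],"jaw": 0},
    {"translation": [0,0,0],"dr": [0,0,1],"jaw": 0},
    {"translation": [0,0,0],"dr": [0,0,1],"jaw": 0},
    {"translation": [0,0,0],"dr": [0,0,1],"jaw": 0},
    {"translation": [0,0,0],"dr": [0,0,1],"jaw": 0},
    {"translation": [0,0,0],"dr": [0,0,1],"jaw": 0},
    {"translation": [0,0,0],"dr": [0,0,1],"jaw": 0},
    {"translation": [0,0,0],"dr": [0,0,1],"jaw": 0},
    {"translation": [0,0,0],"dr": [0,0,1],"jaw": 0},
    {"translation": [0,0,0],"dr": [0,0,1],"jaw": 0},
    {"translation": [0,0,0],"dr": [0,0,1],"jaw": 0},
    {"translation": [0,0,0],"dr": [0,0,1],"jaw": 0}
  ]
}}

```text
time_s: 5.2
position: [0.4493, -0.2566, 0.1287]
tcp_rot: [[-0.259, 0.966, -0.001], [0.966, 0.259, 0.001], [0.001, -0.001, -1.0]]
force: [0.7, -0.2, 0.4]
opening: 1.001
```

>>> {"fn": "arm_command", "kwargs": {
  "commands": [
    {"translation": [0,0,0],"dr": [0,0,1],"jaw": 0},
    {"translation": [0,0,0],"dr": [0,0,1],"jaw": 0},
    {"translation": [0,0,0],"dr": [0,0,1],"jaw": 0},
    {"translation": [0,0,0],"dr": [0,0,1],"jaw": 0},
    {"translation": [0,0,0],"dr": [0,0,1],"jaw": 0},
    {"translation": [0,0,0],"dr": [0,0,1],"jaw": 0},
    {"translation": [0,0,0],"dr": [0,0,1],"jaw": 0},
    {"translation": [0,0,0],"dr": [0,0,1],"jaw": 0},
    {"translation": [0,0,0],"dr": [0,0,1],"jaw": 0},
    {"translation": [0,0,0],"dr": [0,0,1],"jaw": 0},
    {"translation": [0,0,0],"dr": [0,0,1],"jaw": 0},
    {"translation": [0,0,0],"dr": [0,0,1],"jaw": 0}
  ]
}}

```text
time_s: 6.2
position: [0.4493, -0.2566, 0.1287]
tcp_rot: [[0.839, 0.544, -0.001], [0.544, -0.839, 0.001], [-0.0, -0.002, -1.0]]
force: [0.5, 0.3, -0.2]
opening: 0.999
```

>>> {"fn": "arm_command", "kwargs": {
  "commands": [
    {"translation": [0,0,0],"dr": [0,0,1],"jaw": 0},
    {"translation": [0,0,0],"dr": [0,0,1],"jaw": 0},
    {"translation": [0,0,0],"dr": [0,0,1],"jaw": 0},
    {"translation": [0,0,0],"dr": [0,0,1],"jaw": 0},
    {"translation": [0,0,0],"dr": [0,0,1],"jaw": 0},
    {"translation": [0,0,0],"dr": [0,0,1],"jaw": 0},
    {"translation": [0,0,0],"dr": [0,0,0],"jaw": 0},
    {"translation": [0,0,0],"dr": [0,0,0],"jaw": 0}
  ]
}}

```text
time_s: 6.87
position: [0.4494, -0.2572, 0.1287]
tcp_rot: [[0.999, -0.045, -0.001], [-0.045, -0.999, 0.001], [-0.001, -0.001, -1.0]]
force: [0.4, -0.1, 0.3]
opening: 0.999
```

```bash
python3 st.py; python3 - <<'E'
from plan import *
p,r=cur()
p,r=rows(p,r,[.4508,-.304,.0285],357.3,8,0)
E
```

```text
6.8667 [ 0.4494 -0.2572  0.1287] yaw -2.57 z [-7.e-04  8.e-04 -1.e+00] F [ 0.38 -0.05  0.35] M [-0.02   0.149 -0.052] op 0.999 j [-42.2  30.8 102.8   0.   46.4  50.4]
CALL 8
  [0.018, 0.234, 0.501] [-0.007, 0.007, 0.003]
  [0.017, 0.234, 0.5] [0.0, 0.0, 0.002]
  [0.017, 0.233, 0.501] [0.0, 0.0, 0.003]
  [0.018, 0.234, 0.501] [0.0, 0.0, 0.003]
  [0.017, 0.234, 0.501] [0.0, 0.0, 0.002]
  [0.018, 0.233, 0.501] [0.0, 0.0, 0.003]
  [0.018, 0.234, 0.5] [0.0, 0.0, 0.002]
  [0.017, 0.233, 0.501] [0.0, 0.0, 0.003]
end [ 0.4508 -0.304   0.0285] yaw -2.7
```

>>> {"fn": "arm_command", "kwargs": {
  "commands": [
    {"translation": [0.03,0.47,0],"dr": [0,0,0.02],"jaw": 0},
    {"translation": [0.03,0.47,0],"dr": [0,0,0],"jaw": 0},
    {"translation": [0.03,0.47,0],"dr": [0,0,0],"jaw": 0},
    {"translation": [0.03,0.46,0],"dr": [0,0,0],"jaw": 0},
    {"translation": [0,0,0.5],"dr": [0,0,0],"jaw": 0},
    {"translation": [0,0,0.5],"dr": [0,0,0],"jaw": 0},
    {"translation": [0,0,0.5],"dr": [0,0,0],"jaw": 0},
    {"translation": [0,0,0.5],"dr": [0,0,0],"jaw": 0},
    {"translation": [0,0,0],"dr": [0,0,0],"jaw": 0},
    {"translation": [0,0,0],"dr": [0,0,0],"jaw": 0}
  ]
}}

```text
time_s: 7.7
position: [0.45, -0.3061, 0.078]
tcp_rot: [[0.999, -0.052, -0.001], [-0.052, -0.999, 0.001], [-0.001, -0.001, -1.0]]
force: [0.2, 0.2, -0.6]
opening: 1.0
```

```bash
python3 st.py; python3 - <<'E'
from h import *
a,_=snap('top','t1');b,_=snap('scene','s1')
o=np.hstack([cv2.resize(a[200:300,350:450],(400,400),interpolation=cv2.INTER_CUBIC),cv2.resize(b[200:300,150:250],(400,400),interpolation=cv2.INTER_CUBIC)])
cv2.imwrite('pics/g1.png',o[...,::-1])
E
```

```text
7.7 [ 0.45   -0.3061  0.078 ] yaw -2.95 z [-9.e-04  9.e-04 -1.e+00] F [ 0.17  0.19 -0.58] M [-0.028  0.144 -0.038] op 1.0 j [-46.   37.2 100.7  -0.   42.2  47. ]
```

View pics/g1.png

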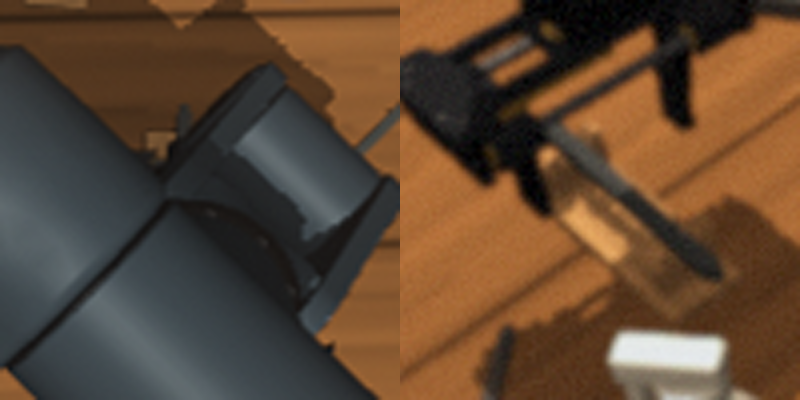

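The picture shows the gripper straddling the cradle bar with a finger each side. I descend with a 2 mm correction.

>>> {"fn": "arm_command", "kwargs": {
  "commands": [
    {"translation": [0.02,-0.08,0.4],"dr": [0,0,-0.03],"jaw": 0},
    {"translation": [0,0,0.4],"dr": [0,0,0],"jaw": 0},
    {"translation": [0,0,0.4],"dr": [0,0,0],"jaw": 0},
    {"translation": [0,0,0.4],"dr": [0,0,0],"jaw": 0},
    {"translation": [0,0,0.38],"dr": [0,0,0],"jaw": 0},
    {"translation": [0,0,0],"dr": [0,0,0],"jaw": 0},
    {"translation": [0,0,0],"dr": [0,0,0],"jaw": 0},
    {"translation": [0,0,0],"dr": [0,0,0],"jaw": 0}
  ]
}}

```text
time_s: 8.47
position: [0.451, -0.3034, 0.0289]
tcp_rot: [[0.999, -0.048, -0.0], [-0.048, -0.999, 0.0], [-0.0, -0.0, -1.0]]
force: [-0.2, -0.4, -0.3]
opening: 0.999
```

>>> {"fn": "arm_command", "kwargs": {
  "commands": [
    {"translation": [0,0,0],"dr": [0,0,0],"jaw": 1},
    {"translation": [0,0,0],"dr": [0,0,0],"jaw": 1},
    {"translation": [0,0,0],"dr": [0,0,0],"jaw": 1},
    {"translation": [0,0,0],"dr": [0,0,0],"jaw": 1},
    {"translation": [0,0,0],"dr": [0,0,0],"jaw": 1},
    {"translation": [0,0,0],"dr": [0,0,0],"jaw": 1},
    {"translation": [0,0,0],"dr": [0,0,0],"jaw": 1},
    {"translation": [0,0,0],"dr": [0,0,0],"jaw": 1},
    {"translation": [0,0,0],"dr": [0,0,0],"jaw": 1},
    {"translation": [0,0,0],"dr": [0,0,0],"jaw": 1}
  ]
}}

```text
time_s: 9.3
position: [0.451, -0.3033, 0.029]
tcp_rot: [[0.999, -0.048, -0.0], [-0.048, -0.999, 0.0], [-0.0, -0.0, -1.0]]
force: [0.2, -0.9, -0.3]
opening: 0.327
```

```bash
python3 st.py
```

```text
9.3 [ 0.451  -0.3033  0.029 ] yaw -2.73 z [-1.e-04  0.e+00 -1.e+00] F [ 0.18 -0.91 -0.29] M [-0.033  0.193 -0.01 ] op 0.327 j [-45.7  42.1 101.9  -0.   36.   47. ]
```

Still closing.

>>> {"fn": "arm_command", "kwargs": {
  "commands": [
    {"translation": [0,0,0],"dr": [0,0,0],"jaw": 1},
    {"translation": [0,0,0],"dr": [0,0,0],"jaw": 1},
    {"translation": [0,0,0],"dr": [0,0,0],"jaw": 1},
    {"translation": [0,0,0],"dr": [0,0,0],"jaw": 1},
    {"translation": [0,0,0],"dr": [0,0,0],"jaw": 1},
    {"translation": [0,0,0],"dr": [0,0,0],"jaw": 1}
  ]
}}

```text
time_s: 9.8
position: [0.4509, -0.3032, 0.029]
tcp_rot: [[0.999, -0.048, -0.0], [-0.048, -0.999, 0.0], [-0.0, -0.0, -1.0]]
force: [0.3, 0.5, -0.4]
opening: 0.122
```

```bash
python3 st.py
```

```text
9.8 [ 0.4509 -0.3032  0.029 ] yaw -2.73 z [-2.e-04  2.e-04 -1.e+00] F [ 0.28  0.54 -0.41] M [ 0.031  0.135 -0.055] op 0.122 j [-45.7  42.1 101.9   0.   36.   47. ]
```

>>> {"fn": "arm_command", "kwargs": {
  "commands": [
    {"translation": [0,0,-0.3],"dr": [0,0,0],"jaw": 1},
    {"translation": [0,0,-0.5],"dr": [0,0,0],"jaw": 1},
    {"translation": [0,0,-0.6],"dr": [0,0,0],"jaw": 1},
    {"translation": [0,0,-0.6],"dr": [0,0,0],"jaw": 1},
    {"translation": [0,0,-0.6],"dr": [0,0,0],"jaw": 1},
    {"translation": [0,0,-0.4],"dr": [0,0,0],"jaw": 1}
  ]
}}

```text
time_s: 10.3
position: [0.4514, -0.3037, 0.1057]
tcp_rot: [[0.999, -0.048, 0.001], [-0.048, -0.999, -0.001], [0.001, 0.001, -1.0]]
force: [0.5, -0.1, -1.4]
opening: 0.12
```

```bash
python3 st.py; python3 - <<'E'
from plan import *
p,r=cur()
a=np.radians(137.4)
t=np.array([.6675+.162*np.cos(a),-.0315+.162*np.sin(a),.090])
p,r=rows(p,r,t,-42.6,20,1,dec=2)
E
```

```text
10.3 [ 0.4514 -0.3037  0.1057] yaw -2.72 z [ 0.0013 -0.0014 -1.    ] F [ 0.48 -0.06 -1.4 ] M [-0.018  0.194 -0.021] op 0.12 j [-45.7  34.4 100.   -0.   45.4  47. ]
CALL 12
  [0.16, -0.77, 0.03] [0.01, -0.01, 0.33]
  [0.13, -0.78, 0.03] [0.0, 0.0, 0.33]
  [0.1, -0.78, 0.03] [0.0, 0.0, 0.34]
  [0.08, -0.78, 0.03] [0.0, 0.0, 0.33]
  [0.05, -0.79, 0.04] [0.0, 0.0, 0.33]
  [0.02, -0.79, 0.03] [0.0, 0.0, 0.33]
  [-0.01, -0.79, 0.03] [0.0, 0.0, 0.34]
  [-0.03, -0.78, 0.03] [0.0, 0.0, 0.33]
  [-0.06, -0.79, 0.03] [0.0, 0.0, 0.33]
  [-0.09, -0.78, 0.03] [0.0, 0.0, 0.33]
  [-0.12, -0.78, 0.03] [0.0, 0.0, 0.34]
  [-0.14, -0.78, 0.03] [0.0, 0.0, 0.33]
CALL 8
  [-0.17, -0.77, 0.04] [0.0, 0.0, 0.33]
  [-0.2, -0.76, 0.03] [0.0, 0.0, 0.33]
  [-0.22, -0.76, 0.03] [0.0, 0.0, 0.33]
  [-0.25, -0.74, 0.03] [0.0, 0.0, 0.34]
  [-0.27, -0.74, 0.03] [0.0, 0.0, 0.33]
  [-0.3, -0.73, 0.03] [0.0, 0.0, 0.33]
  [-0.33, -0.72, 0.03] [0.0, 0.0, 0.33]
  [-0.35, -0.7, 0.03] [0.0, 0.0, 0.34]
end [0.5481 0.0781 0.0901] yaw -42.62
```

>>> {"fn": "arm_command", "kwargs": {
  "commands": [
    {"translation": [0.16,-0.77,0.03],"dr": [0,0,0.33],"jaw": 1},
    {"translation": [0.13,-0.78,0.03],"dr": [0,0,0.33],"jaw": 1},
    {"translation": [0.1,-0.78,0.03],"dr": [0,0,0.34],"jaw": 1},
    {"translation": [0.08,-0.78,0.03],"dr": [0,0,0.33],"jaw": 1},
    {"translation": [0.05,-0.79,0.04],"dr": [0,0,0.33],"jaw": 1},
    {"translation": [0.02,-0.79,0.03],"dr": [0,0,0.33],"jaw": 1},
    {"translation": [-0.01,-0.79,0.03],"dr": [0,0,0.34],"jaw": 1},
    {"translation": [-0.03,-0.78,0.03],"dr": [0,0,0.33],"jaw": 1},
    {"translation": [-0.06,-0.79,0.03],"dr": [0,0,0.33],"jaw": 1},
    {"translation": [-0.09,-0.78,0.03],"dr": [0,0,0.33],"jaw": 1},
    {"translation": [-0.12,-0.78,0.03],"dr": [0,0,0.34],"jaw": 1},
    {"translation": [-0.14,-0.78,0.03],"dr": [0,0,0.33],"jaw": 1}
  ]
}}

```text
time_s: 11.3
position: [0.5092, -0.0732, 0.095]
tcp_rot: [[0.893, -0.45, -0.0], [-0.45, -0.893, -0.0], [-0.0, 0.0, -1.0]]
force: [0.7, -0.7, -1.2]
opening: 0.121
```

>>> {"fn": "arm_command", "kwargs": {
  "commands": [
    {"translation": [-0.17,-0.77,0.04],"dr": [0,0,0.33],"jaw": 1},
    {"translation": [-0.2,-0.76,0.03],"dr": [0,0,0.33],"jaw": 1},
    {"translation": [-0.22,-0.76,0.03],"dr": [0,0,0.33],"jaw": 1},
    {"translation": [-0.25,-0.74,0.03],"dr": [0,0,0.34],"jaw": 1},
    {"translation": [-0.27,-0.74,0.03],"dr": [0,0,0.33],"jaw": 1},
    {"translation": [-0.3,-0.73,0.03],"dr": [0,0,0.33],"jaw": 1},
    {"translation": [-0.33,-0.72,0.03],"dr": [0,0,0.33],"jaw": 1},
    {"translation": [-0.35,-0.7,0.03],"dr": [0,0,0.34],"jaw": 1},
    {"translation": [0,0,0],"dr": [0,0,0],"jaw": 1},
    {"translation": [0,0,0],"dr": [0,0,0],"jaw": 1},
    {"translation": [0,0,0],"dr": [0,0,0],"jaw": 1}
  ]
}}

```text
time_s: 12.22
position: [0.5474, 0.0781, 0.0886]
tcp_rot: [[0.736, -0.677, -0.001], [-0.677, -0.736, -0.0], [-0.0, 0.001, -1.0]]
force: [0.2, 0.9, -0.3]
opening: 0.122
```

```bash
python3 st.py; python3 - <<'E'
from h import *
a,_=snap('top','t2');b,_=snap('scene','s2')
o=np.hstack([cv2.resize(a[130:280,230:380],(400,400),interpolation=cv2.INTER_CUBIC),cv2.resize(b[130:280,260:410],(400,400),interpolation=cv2.INTER_CUBIC)])
cv2.imwrite('pics/g2.png',o[...,::-1])
E
```

```text
12.2167 [0.5474 0.0781 0.0886] yaw -42.58 z [-5.e-04 -4.e-04 -1.e+00] F [ 0.17  0.86 -0.33] M [0.006 0.152 0.004] op 0.122 j [ -3.4  36.6  99.2  -0.   44.2 129.2]
```

View pics/g2.png

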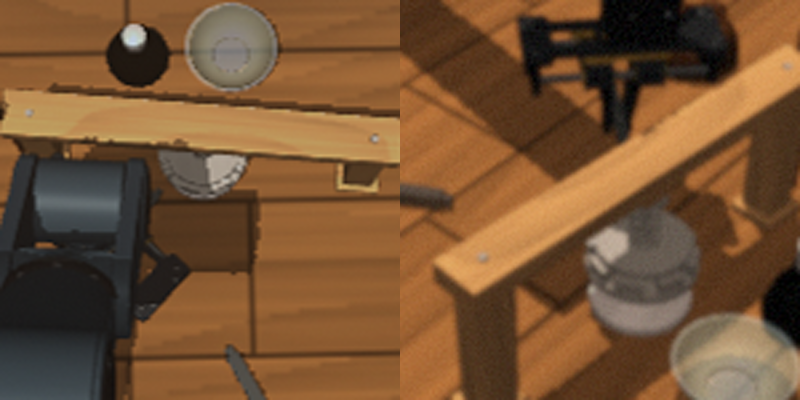

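```bash
python3 - <<'E'
from plan import *
p,r=cur()
for n,t in(('scene','s2'),('top','t2')):
    W=cloud(n,np.load(t+'.npz')['d']);Q=(W-p)@r
    m=(np.abs(Q[...,0])<.13)&(np.abs(Q[...,1])<.13)&(W[...,2]>.06)
    for z0 in np.arange(-.30,.03,.02):
        k=m&(Q[...,2]>=z0)&(Q[...,2]<z0+.02)
        if k.sum()>5: q=Q[k];print(n,'toolz %.2f'%z0,k.sum(),'x',np.round(np.percentile(q[:,0],[2,98]),3),'y',np.round(np.percentile(q[:,1],[2,98]),3))
E
```

```text
scene toolz -0.30 498 x [-0.001  0.066] y [-0.063  0.073]
scene toolz -0.28 298 x [-0.006  0.061] y [-0.055  0.062]
scene toolz -0.26 203 x [0.004 0.04 ] y [-0.034  0.043]
scene toolz -0.24 263 x [0.002 0.036] y [-0.04   0.034]
scene toolz -0.22 227 x [0.003 0.038] y [-0.03   0.035]
scene toolz -0.20 212 x [0.006 0.038] y [-0.03   0.036]
scene toolz -0.18 359 x [-0.022  0.04 ] y [-0.047  0.037]
scene toolz -0.16 128 x [0.003 0.042] y [-0.046  0.018]
scene toolz -0.14 215 x [-0.015  0.029] y [-0.048  0.018]
scene toolz -0.12 791 x [-0.032  0.038] y [-0.09   0.094]
scene toolz -0.10 1099 x [-0.018  0.128] y [-0.127  0.087]
scene toolz -0.08 400 x [-0.027  0.127] y [-0.126  0.085]
scene toolz -0.06 31 x [-0.004  0.016] y [-0.018  0.021]
scene toolz -0.04 73 x [-0.003  0.014] y [-0.016  0.019]
scene toolz -0.02 154 x [-0.031  0.057] y [-0.129  0.016]
scene toolz 0.00 42 x [-0.001  0.127] y [-0.13   0.016]
scene toolz 0.02 9 x [0.048 0.058] y [-0.129 -0.124]
top toolz -0.30 35 x [-0.054  0.039] y [-0.008  0.072]
top toolz -0.28 12 x [-0.032 -0.021] y [0.012 0.027]
top toolz -0.26 8 x [-0.033 -0.016] y [0.009 0.032]
top toolz -0.22 10 x [-0.033 -0.005] y [-0.002  0.034]
top toolz -0.12 267 x [-0.031  0.038] y [-0.046  0.094]
top toolz -0.10 710 x [-0.011  0.128] y [-0.128  0.089]
top toolz -0.08 83 x [0.031 0.127] y [-0.125  0.058]
top toolz -0.02 25 x [0.044 0.09 ] y [-0.128  0.006]
top toolz 0.00 69 x [0.044 0.129] y [-0.129  0.025]
top toolz 0.02 33 x [0.045 0.127] y [-0.127  0.025]
```

```bash
python3 - <<'E'
from h import *
b=np.load('s2.npz')['p'];cv2.imwrite('pics/g2b.png',cv2.resize(b[60:200,260:400],(600,600),interpolation=cv2.INTER_CUBIC)[...,::-1])
E
```

```text
(no output)
```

View pics/g2b.png

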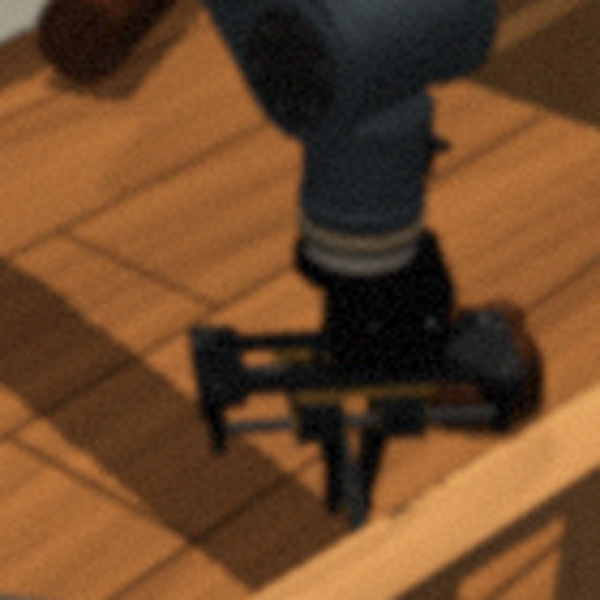

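The picture shows the gripper's crossbar is 190 mm wide along the jaw axis, at bearer height. Upright and gripping at mid-bar, only about ±28° is safe. I'll use more holes with shorter swings, starting with the hole near 182°.

```bash
python3 - <<'E'
from plan import *
p,r=cur()
p,r=rows(p,r,[.5116,-.038,.0886],2.4,9,1,dec=2)
p,r=rows(p,r,[.5116,-.038,.0505],2.4,3,1,dec=2)
E
```

```text
CALL 9
  [0.23, 0.49, 0.0] [0.0, 0.0, -0.83]
  [0.19, 0.5, 0.0] [0.0, 0.0, -0.84]
  [0.14, 0.52, 0.0] [0.0, 0.0, -0.83]
  [0.1, 0.53, 0.0] [0.0, 0.0, -0.84]
  [0.05, 0.53, 0.0] [0.0, 0.0, -0.83]
  [0.0, 0.54, 0.0] [0.0, 0.0, -0.84]
  [-0.04, 0.54, 0.0] [0.0, 0.0, -0.83]
  [-0.09, 0.53, 0.0] [0.0, 0.0, -0.84]
  [-0.14, 0.52, 0.0] [0.0, 0.0, -0.83]
end [ 0.5115 -0.038   0.0886] yaw 2.39
CALL 3
  [0.0, 0.0, 0.51] [0.0, 0.0, 0.0]
  [0.0, 0.0, 0.51] [0.0, 0.0, 0.0]
  [0.0, 0.0, 0.51] [0.0, 0.0, 0.0]
end [ 0.5115 -0.038   0.0504] yaw 2.39
```

>>> {"fn": "arm_command", "kwargs": {
  "commands": [
    {"translation": [0.23,0.49,0],"dr": [0,0,-0.83],"jaw": 1},
    {"translation": [0.19,0.5,0],"dr": [0,0,-0.84],"jaw": 1},
    {"translation": [0.14,0.52,0],"dr": [0,0,-0.83],"jaw": 1},
    {"translation": [0.1,0.53,0],"dr": [0,0,-0.84],"jaw": 1},
    {"translation": [0.05,0.53,0],"dr": [0,0,-0.83],"jaw": 1},
    {"translation": [0,0.54,0],"dr": [0,0,-0.84],"jaw": 1},
    {"translation": [-0.04,0.54,0],"dr": [0,0,-0.83],"jaw": 1},
    {"translation": [-0.09,0.53,0],"dr": [0,0,-0.84],"jaw": 1},
    {"translation": [-0.14,0.52,0],"dr": [0,0,-0.83],"jaw": 1}
  ]
}}

```text
time_s: 13.07
position: [0.5113, -0.0388, 0.0887]
tcp_rot: [[0.999, 0.045, -0.0], [0.045, -0.999, -0.0], [-0.0, 0.0, -1.0]]
force: [0.7, 0.1, -1.0]
opening: 0.124
```

>>> {"fn": "arm_command", "kwargs": {
  "commands": [
    {"translation": [0,0,0.51],"dr": [0,0,0],"jaw": 1},
    {"translation": [0,0,0.51],"dr": [0,0,0],"jaw": 1},
    {"translation": [0,0,0.51],"dr": [0,0,0],"jaw": 1},
    {"translation": [0,0,0],"dr": [0,0,0],"jaw": 1},
    {"translation": [0,0,0],"dr": [0,0,0],"jaw": 1},
    {"translation": [0,0,0],"dr": [0,0,0],"jaw": 1}
  ]
}}

```text
time_s: 13.57
position: [0.5121, -0.0377, 0.0507]
tcp_rot: [[0.999, 0.042, 0.001], [0.042, -0.999, -0.0], [0.001, 0.0, -1.0]]
force: [-0.9, -0.5, -0.7]
opening: 0.12
```

```bash
python3 st.py; python3 - <<'E'
from h import *
a,d1=snap('top','t3');b,d2=snap('scene','s3')
o=np.hstack([cv2.resize(a[150:250,250:350],(400,400),interpolation=cv2.INTER_CUBIC),cv2.resize(b[150:250,270:370],(400,400),interpolation=cv2.INTER_CUBIC)])
cv2.imwrite('pics/g3.png',o[...,::-1])
s=read_state();p=np.array(s['position']);r=np.array(s['tcp_rot'])
for n,d in(('top',d1),('scene',d2)):
    W=cloud(n,d);Q=(W-p)@r;m=(Q[...,0]>.02)&(Q[...,0]<.12)&(np.abs(Q[...,1])<.015)&(W[...,2]>.058)&(W[...,2]<.072)
    print(n,m.sum());q=Q[m];q=q[np.argsort(q[:,0])];print([(int(x*1e4)/10,int(y*1e4)/10,int(z*1e4)/10) for (x,y,_),z in zip(q,p[2]-q[:,2])])
E
```

```text
13.5667 [ 0.5121 -0.0377  0.0507] yaw 2.39 z [ 5.e-04 -2.e-04 -1.e+00] F [-0.92 -0.46 -0.73] M [-0.013  0.175 -0.07 ] op 0.12 j [-16.7  38.6 105.9  -0.   35.4  70.9]
top 20
[(106.4, -7.4, 68.2), (106.6, 10.8, 61.6), (106.8, -10.5, 67.1), (108.2, -4.4, 58.4), (109.4, 14.0, 62.2), (109.5, 11.0, 62.8), (109.6, -10.3, 69.0), (109.7, -13.3, 69.5), (109.8, -7.2, 67.0), (110.3, 7.9, 59.7), (111.0, -1.1, 58.6), (111.9, 11.1, 66.6), (112.2, -10.1, 71.3), (112.3, 14.2, 63.5), (112.8, 8.1, 62.9), (113.2, -7.1, 65.4), (113.3, -13.1, 66.9), (113.9, 2.0, 59.0), (114.1, 14.3, 70.1), (118.7, -12.8, 70.7)]
scene 30
[(20.0, -0.4, 67.2), (20.2, 7.7, 66.1), (20.3, 7.9, 62.8), (20.4, 8.2, 59.7), (21.6, -2.5, 66.6), (21.7, 1.6, 66.2), (22.2, 6.2, 66.1), (22.7, 6.9, 60.1), (23.0, -0.7, 65.2), (24.0, 8.3, 65.1), (24.5, 4.9, 66.5), (25.2, 5.9, 60.8), (25.6, 6.2, 64.6), (25.8, 2.5, 65.6), (26.2, 7.1, 58.8), (26.8, -0.2, 64.3), (28.1, 5.2, 65.3), (28.1, 1.2, 69.3), (28.7, -1.9, 67.5), (29.0, 6.5, 59.9), (29.3, 6.7, 63.6), (31.1, 0.9, 67.4), (31.4, -2.6, 65.1), (31.9, 5.9, 67.8), (33.1, 7.4, 66.1), (33.2, -4.4, 64.9), (33.4, 3.6, 67.1), (34.0, 0.4, 65.2), (34.9, 5.5, 65.8), (36.3, -0.7, 65.7)]
```

View pics/g3.png

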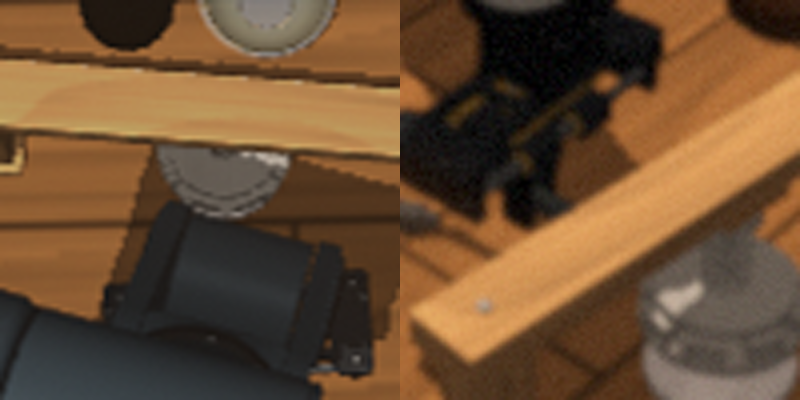

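The pictures show the bar hidden under the wrist from above. In the scene view its inner part is at (530,190) in the crop, roughly level with the holes. I insert gently and watch the force.

>>> {"fn": "arm_command", "kwargs": {
  "commands": [
    {"translation": [0.2,0,0],"dr": [0,0,0],"jaw": 1},
    {"translation": [0.2,0,0],"dr": [0,0,0],"jaw": 1},
    {"translation": [0.15,0,0],"dr": [0,0,0],"jaw": 1},
    {"translation": [0.15,0,0],"dr": [0,0,0],"jaw": 1},
    {"translation": [0.15,0,0],"dr": [0,0,0],"jaw": 1}
  ]
}}

```text
time_s: 14.08
position: [0.5338, -0.0361, 0.0504]
tcp_rot: [[0.999, 0.043, 0.001], [0.043, -0.999, -0.0], [0.001, 0.0, -1.0]]
force: [0.8, -0.5, -1.6]
opening: 0.123
```

```bash
python3 st.py
```

```text
14.0833 [ 0.5338 -0.0361  0.0504] yaw 2.45 z [ 5.e-04 -2.e-04 -1.e+00] F [ 0.79 -0.54 -1.62] M [-0.039  0.157  0.011] op 0.123 j [-15.8  39.5 102.8  -0.   37.6  71.7]
```

>>> {"fn": "arm_command", "kwargs": {
  "commands": [
    {"translation": [0.15,0,0],"dr": [0,0,0],"jaw": 1},
    {"translation": [0.15,0,0],"dr": [0,0,0],"jaw": 1},
    {"translation": [0.15,0,0],"dr": [0,0,0],"jaw": 1},
    {"translation": [0.1,0,0],"dr": [0,0,0],"jaw": 1}
  ]
}}

```text
time_s: 14.42
position: [0.5475, -0.0357, 0.0503]
tcp_rot: [[0.999, 0.043, 0.0], [0.043, -0.999, -0.0], [0.0, 0.0, -1.0]]
force: [-0.0, 0.2, -2.1]
opening: 0.125
```

```bash
python3 st.py
```

```text
14.4167 [ 0.5475 -0.0357  0.0503] yaw 2.44 z [ 4.e-04 -1.e-04 -1.e+00] F [-0.03  0.19 -2.09] M [-0.014  0.158 -0.024] op 0.125 j [-15.4  40.1 100.8  -0.   39.   72.2]
```

Inserted to a tip radius of about 30 mm without resistance. First swing, +18°.

>>> {"fn": "arm_command", "kwargs": {
  "commands": [
    {"translation": [0.003,0.168,0],"dr": [0,0,-0.333],"jaw": 1},
    {"translation": [0.003,0.168,0],"dr": [0,0,-0.333],"jaw": 1},
    {"translation": [0.003,0.168,0],"dr": [0,0,-0.333],"jaw": 1},
    {"translation": [0.003,0.168,0],"dr": [0,0,-0.333],"jaw": 1}
  ]
}}

```text
time_s: 14.75
position: [0.5486, -0.0504, 0.0502]
tcp_rot: [[0.983, 0.184, -0.001], [0.184, -0.983, 0.003], [-0.0, -0.003, -1.0]]
force: [1.5, 8.5, -0.7]
opening: 0.125
```

```bash
cat > tq.py <<'E'
from plan import *
s=read_state();p=np.array(s['position']);F=np.array(s['force']);M=np.array(s['moment']);c=np.array([.6675,-.0315])
v=p[:2]-c;a=np.degrees(np.arctan2(v[1],v[0]))%360;r=np.hypot(*v)
yaw=np.degrees(np.arctan2(s['tcp_rot'][1][0],s['tcp_rot'][0][0]))
Tq=-(v[0]*F[1]-v[1]*F[0]);ct=np.array([-np.sin(np.radians(a)),np.cos(np.radians(a))])
print('t%.2f'%s['time_s'],np.round(p,4),'ang %.2f r %.4f yaw+180 %.2f'%(a,r,yaw+180),'F',np.round(F,1),'Ftan %.2f'%(F[:2]@ct),'Frad %.2f'%(F[:2]@v/r),'M',np.round(M,2),'T(F) %.2f T(F+M) %.2f'%(Tq,Tq-M[2]),'op %.3f'%s['opening'],'j6 %.0f'%s['joint_positions'][5])
E
python3 tq.py
```

```text
t14.75 [ 0.5486 -0.0504  0.0502] ang 189.05 r 0.1204 yaw+180 190.60 F [ 1.5  8.5 -0.7] Ftan -8.12 Frad -2.80 M [ 1.47 -0.16  0.64] T(F) 0.98 T(F+M) 0.34 op 0.125 j6 62
```

>>> {"fn": "arm_command", "kwargs": {
  "commands": [
    {"translation": [0.003,0.168,0],"dr": [0,0,-0.333],"jaw": 1},
    {"translation": [0.003,0.168,0],"dr": [0,0,-0.333],"jaw": 1}
  ]
}}

```text
time_s: 14.92
position: [0.5499, -0.0576, 0.05]
tcp_rot: [[0.968, 0.252, -0.002], [0.252, -0.968, 0.004], [-0.001, -0.005, -1.0]]
force: [2.4, 15.2, -1.1]
opening: 0.129
```

```bash
python3 tq.py
```

```text
t14.92 [ 0.5499 -0.0576  0.05  ] ang 192.50 r 0.1205 yaw+180 194.57 F [ 2.4 15.2 -1.1] Ftan -14.37 Frad -5.62 M [ 2.25 -0.25  0.6 ] T(F) 1.73 T(F+M) 1.14 op 0.129 j6 58
```

>>> {"fn": "arm_command", "kwargs": {
  "commands": [
    {"translation": [0.003,0.168,0],"dr": [0,0,-0.333],"jaw": 1},
    {"translation": [0.003,0.168,0],"dr": [0,0,-0.333],"jaw": 1}
  ]
}}

```text
time_s: 15.08
position: [0.5518, -0.0645, 0.0499]
tcp_rot: [[0.948, 0.318, -0.003], [0.318, -0.948, 0.006], [-0.001, -0.006, -1.0]]
force: [3.4, 14.6, -0.9]
opening: 0.126
```

```bash
python3 tq.py; python3 - <<'E'
from fitc import *
for n in('top','scene'):
    p,d=snap(n,n+'4');print(n,[phase(n,d,c) for c in((.6675,-.0315),(.667,-.0315))])
E
```

```text
t15.08 [ 0.5518 -0.0645  0.0499] ang 195.90 r 0.1203 yaw+180 198.55 F [ 3.4 14.6 -0.9] Ftan -13.11 Frad -7.27 M [ 2.35 -0.23  0.56] T(F) 1.58 T(F+M) 1.01 op 0.126 j6 53
top [(np.float64(4.625), np.float64(0.7894736842105263), 19), (np.float64(6.736111111111111), np.float64(0.7619047619047619), 21)]
scene [(np.float64(4.5), np.float64(0.8053097345132744), 113), (np.float64(5.0), np.float64(0.7959183673469388), 98)]
```

```bash
cat > ph.py <<'E'
from fitc import *
import sys
def avg(n,k):
    P=[];D=[]
    for i in range(k):
        p,d=capture(n);P.append(p);D.append(np.where(d==0,np.nan,d))
    import warnings;warnings.simplefilter('ignore')
    return np.mean(P,0).astype(np.uint8),np.nan_to_num(np.nanmedian(D,0))
def curve(n,d,c):
    W=cloud(n,d);r=np.hypot(W[...,0]-c[0],W[...,1]-c[1]);a=np.arctan2(W[...,1]-c[1],W[...,0]-c[0])
    sel=(r>.0455)&(r<.0515)&(W[...,2]>.049)&(W[...,2]<.071)
    q=np.degrees(a[sel])%360;z=W[...,2][sel]
    o=np.argsort(q);return q[o],z[o]
if __name__=='__main__':
    tag=sys.argv[1]
    for n in sys.argv[2:]:
        p,d=avg(n,5);np.savez(f'{n}_{tag}.npz',p=p,d=d)
        for c in((.6675,-.0315),(.6666,-.0318)): print(n,c,phase(n,d,c))
        q,z=curve(n,d,(.6668,-.0318))
        lab=[(int(x),'_' if zz<.0565 else '#') for x,zz in zip(q,z)]
        print(' '.join(f'{x}{s}' for x,s in lab))
E
python3 ph.py a scene
```

```text
scene (0.6675, -0.0315) (np.float64(6.0), np.float64(0.8673469387755102), 98)
scene (0.6666, -0.0318) (np.float64(5.25), np.float64(0.8681318681318682), 91)
4_ 5_ 7_ 8_ 10_ 12_ 12# 12# 13_ 13# 13# 13_ 13# 14# 14# 15# 15# 15_ 15_ 16# 16# 17# 19# 22# 23_ 25# 25# 27_ 29# 29# 30_ 31# 31# 33_ 34# 36# 37# 42# 44# 57# 58# 59# 59# 62# 67# 73# 206# 212# 217# 217# 220# 221# 221# 221# 222_ 222_ 222# 222# 223# 223# 223_ 228_ 231_ 235_ 241# 242# 242_ 243# 243# 243# 244# 244# 245# 247# 247_ 247# 247# 248# 248# 249# 249# 251# 252# 252# 252# 253_ 253# 254# 256# 257# 257# 257_ 258# 258# 258# 259_ 262# 262# 262# 263# 263# 263# 265# 265# 266# 266_ 266_ 266# 267# 267_ 268# 268# 268_ 270_ 270_ 272_ 272_ 275_ 277_ 279_ 279_ 281_ 283# 285# 285# 285_ 286# 287_ 287# 288# 288# 288_ 288# 288_ 290# 290# 291# 291_ 291# 292# 293# 293# 293# 293_ 294_ 295# 296# 296# 296# 296_ 296_ 297_ 298# 298# 298# 299# 299_ 300# 301# 301# 301# 301# 302_ 303# 304# 304# 304# 304# 304_ 306# 306# 307# 307# 309# 309# 309# 309# 310_ 310_ 311# 312# 312# 312# 312# 312_ 312_ 315_ 315_ 318# 318_ 318_ 320_ 321_ 323_ 323_ 324_ 325_ 326_ 327_ 328# 328# 328_ 328_ 329_ 329# 330# 330# 331# 331# 331# 332# 333# 334# 334# 334# 335# 335_ 336# 337_ 337# 337# 338# 339# 340# 340# 341# 342_ 342# 343# 343# 344_ 344# 344_ 345# 346# 346# 346# 346# 348# 348_ 349# 350# 350# 350# 350_ 351_ 351# 353# 354# 354# 354# 355_ 355# 356# 359_
```

```bash
cat > clr.py <<'E'
from plan import *
FC=np.array([.668,-.0305]);FY=np.radians(-5.37)
def clr(p,yaw):
    e=np.array([np.cos(FY),np.sin(FY)])
    R=Rt(yaw)[:2,:2]
    return min(-.0255-(np.array(p[:2])+R@np.array([sx*.038,sy*.095])-FC)@e for sx in(1,-1) for sy in(1,-1))
def pol(a,r=.12,c=(.6675,-.0315)):
    a=np.radians(a);return np.array([c[0]+r*np.cos(a),c[1]+r*np.sin(a)])
E
python3 - <<'E'
from clr import *
p,r=cur();print('now',clr(p,18.55))
for a,y in((198,20.5),(199,21.5),(200,22.5)): print(a,clr(pol(a),y))
for a in(146,148,150,152): print(a,clr(pol(a),a-180),clr(pol(a,.117),a-180))
E
```

```text
now 0.013747795924399817
198 0.00941641168653361
199 0.007377963691393433
200 0.005329623878895719
146 0.001358867165032713 -0.0012743294728174287
148 0.005624046888388398 0.002942287883874812
150 0.009851799232911376 0.007124745171988033
152 0.014036973333605342 0.011267946711575012
```

>>> {"fn": "arm_command", "kwargs": {
  "commands": [
    {"translation": [0.003,0.145,0],"dr": [0,0,-0.283],"jaw": 1},
    {"translation": [0.003,0.145,0],"dr": [0,0,-0.283],"jaw": 1}
  ]
}}

```text
time_s: 15.6
position: [0.5538, -0.0707, 0.0498]
tcp_rot: [[0.927, 0.374, -0.004], [0.374, -0.927, 0.006], [-0.001, -0.007, -1.0]]
force: [2.2, 14.6, -0.5]
opening: 0.128
```

```bash
python3 tq.py
```

```text
t15.60 [ 0.5538 -0.0707  0.0498] ang 199.03 r 0.1202 yaw+180 201.95 F [ 2.2 14.6 -0.5] Ftan -13.11 Frad -6.84 M [ 2.26 -0.13  0.55] T(F) 1.58 T(F+M) 1.03 op 0.128 j6 49
```

>>> {"fn": "arm_command", "kwargs": {
  "commands": [
    {"translation": [0,-0.12,0],"dr": [0,0,0.1],"jaw": 1},
    {"translation": [0,-0.12,0],"dr": [0,0,0.1],"jaw": 1},
    {"translation": [-0.2,0,0],"dr": [0,0,0],"jaw": 1},
    {"translation": [-0.4,0,0],"dr": [0,0,0],"jaw": 1},
    {"translation": [-0.6,0,0],"dr": [0,0,0],"jaw": 1},
    {"translation": [-0.4,0,0],"dr": [0,0,0],"jaw": 1},
    {"translation": [0,0,0],"dr": [0,0,0],"jaw": 1}
  ]
}}

```text
time_s: 16.18
position: [0.5132, -0.0837, 0.05]
tcp_rot: [[0.936, 0.351, -0.004], [0.351, -0.936, 0.001], [-0.003, -0.002, -1.0]]
force: [-1.1, 0.0, -1.7]
opening: 0.12
```

```bash
python3 tq.py; python3 ph.py b scene top; python3 - <<'E'
from h import *
b=np.load('scene_b.npz')['p'];a=np.load('top_b.npz')['p']
o=np.hstack([cv2.resize(a[150:250,250:350],(400,400),interpolation=cv2.INTER_CUBIC),cv2.resize(b[150:270,270:390],(400,400),interpolation=cv2.INTER_CUBIC)])
cv2.imwrite('pics/g4.png',o[...,::-1])
E
```

```text
t16.18 [ 0.5132 -0.0837  0.05  ] ang 198.71 r 0.1629 yaw+180 200.56 F [-1.1  0.  -1.7] Ftan -0.37 Frad 1.03 M [-0.04  0.21  0.07] T(F) 0.06 T(F+M) -0.01 op 0.120 j6 48
scene (0.6675, -0.0315) (np.float64(8.0), np.float64(0.9090909090909091), 99)
scene (0.6666, -0.0318) (np.float64(8.875), np.float64(0.8928571428571429), 84)
3_ 4_ 7_ 9_ 12_ 13_ 14# 14_ 15# 15# 15_ 15# 16_ 16# 16# 16# 16# 16# 18_ 20# 21# 22_ 22# 24# 25# 25_ 29# 30_ 30# 32# 33# 35_ 37# 38# 40# 41# 59# 61# 61_ 61# 62# 68# 73# 86# 207# 211# 216# 217# 220# 221# 223# 224# 225# 225# 225# 225# 226# 226# 226_ 227_ 227_ 232_ 236_ 242# 242# 242# 243# 243# 243_ 244# 246# 246# 246# 248# 248# 248_ 249# 249# 251# 252# 252# 252_ 253# 254# 254# 256_ 256# 257# 257# 257# 258# 260# 260# 261# 261# 262_ 262# 262# 264# 266# 266_ 266# 268# 268# 268# 269_ 269# 270# 270# 270_ 270_ 270# 271# 271# 272_ 273_ 274_ 276_ 277_ 277_ 279_ 280_ 282_ 282_ 284_ 286_ 286# 287# 288# 288# 288# 288_ 289# 290# 290# 291# 291_ 292# 292# 292# 293# 293# 293_ 294_ 295# 296# 296# 296_ 296# 296_ 298# 298# 298# 299# 299_ 299_ 300# 301# 301# 301# 301_ 303# 303# 304# 30
[... 321 characters left out ...]
_ 344# 344# 344# 347# 347# 347# 347# 347# 349_ 350# 350# 350# 350_ 351_ 351# 351# 352# 353# 354# 355# 355# 355# 355_ 358# 358# 358# 358# 359_
top (0.6675, -0.0315) (np.float64(8.75), np.float64(0.9215686274509803), 51)
top (0.6666, -0.0318) (np.float64(7.916666666666667), np.float64(0.8070175438596491), 57)
88# 89# 90_ 91_ 94_ 95_ 98_ 99_ 102# 106# 109# 111# 111# 113_ 114# 117_ 118# 120# 121_ 122# 125# 127# 129# 130# 130_ 133# 134# 136_ 138_ 141_ 144# 145_ 146_ 149_ 152# 153_ 154# 156# 157# 157_ 160# 161_ 164# 164_ 165# 168# 168# 168_ 172_ 172# 175# 176_ 176# 179_ 179# 183_ 186_ 187_ 222# 225# 227# 227_ 231# 233_ 235_ 237_ 239_ 240_ 241_ 244_ 244# 245# 248# 248# 251# 252# 256# 256_ 260# 260_
```

View pics/g4.png

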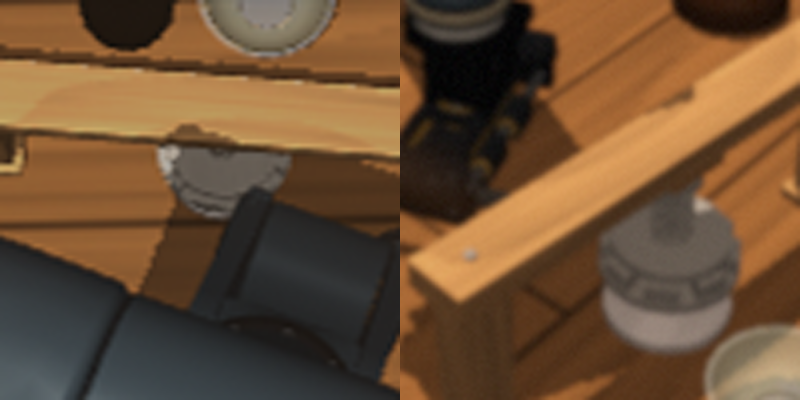

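Both cameras agree the holes sit at about 8.4° (mod 45°): the collar turned only about 6°, and some 13° was lost to bar play. The window with a mid grip is too small. I'll set the bar back in the cradle and regrip it about 33 mm further out, which widens the swing to about ±38°.

```bash
python3 - <<'E'
from plan import *
p,r=cur()
p,r=rows(p,r,p+np.array([-.025,-.01,.055]),20,4,1,dec=2)
p,r=rows(p,r,[.4509,-.3032,.105],-2.73,11,1,dec=2)
p,r=rows(p,r,[.4509,-.3032,.031],-2.73,5,1,dec=2)
E
```

```text
CALL 4
  [-0.27, 0.01, -0.55] [0.0, 0.0, 0.03]
  [-0.27, 0.0, -0.55] [0.0, 0.0, 0.02]
  [-0.27, 0.01, -0.55] [0.0, 0.0, 0.03]
  [-0.27, 0.01, -0.55] [0.0, 0.0, 0.02]
end [ 0.491  -0.0939  0.1053] yaw 20.02
CALL 11
  [-0.4, 0.67, 0.0] [0.0, 0.0, 0.34]
  [-0.37, 0.67, 0.0] [0.0, 0.0, 0.35]
  [-0.35, 0.7, 0.0] [0.0, 0.0, 0.34]
  [-0.32, 0.7, 0.0] [0.0, 0.0, 0.35]
  [-0.3, 0.72, 0.01] [0.0, 0.0, 0.34]
  [-0.27, 0.72, 0.0] [0.0, 0.0, 0.35]
  [-0.25, 0.74, 0.0] [0.0, 0.0, 0.34]
  [-0.22, 0.74, 0.0] [0.0, 0.0, 0.35]
  [-0.19, 0.75, 0.0] [0.0, 0.0, 0.34]
  [-0.16, 0.76, 0.0] [0.0, 0.0, 0.35]
  [-0.14, 0.76, 0.0] [0.0, 0.0, 0.34]
end [ 0.4509 -0.3032  0.105 ] yaw -2.72
CALL 5
  [0.0, 0.0, 0.59] [0.0, 0.0, 0.0]
  [0.0, 0.0, 0.59] [0.0, 0.0, 0.0]
  [0.0, 0.0, 0.6] [0.0, 0.0, 0.0]
  [0.0, 0.0, 0.59] [0.0, 0.0, 0.0]
  [0.0, 0.0, 0.59] [0.0, 0.0, 0.0]
end [ 0.451  -0.3032  0.031 ] yaw -2.72
```

>>> {"fn": "arm_command", "kwargs": {
  "commands": [
    {"translation": [-0.27,0,-0.55],"dr": [0,0,0.03],"jaw": 1},
    {"translation": [-0.27,0,-0.55],"dr": [0,0,0.02],"jaw": 1},
    {"translation": [-0.27,0.01,-0.55],"dr": [0,0,0.03],"jaw": 1},
    {"translation": [-0.27,0.01,-0.55],"dr": [0,0,0.02],"jaw": 1},
    {"translation": [-0.4,0.67,0],"dr": [0,0,0.34],"jaw": 1},
    {"translation": [-0.37,0.67,0],"dr": [0,0,0.35],"jaw": 1},
    {"translation": [-0.35,0.7,0],"dr": [0,0,0.34],"jaw": 1},
    {"translation": [-0.32,0.7,0],"dr": [0,0,0.35],"jaw": 1},
    {"translation": [-0.3,0.72,0],"dr": [0,0,0.34],"jaw": 1},
    {"translation": [-0.27,0.72,0],"dr": [0,0,0.35],"jaw": 1},
    {"translation": [-0.25,0.74,0],"dr": [0,0,0.34],"jaw": 1},
    {"translation": [-0.22,0.74,0],"dr": [0,0,0.35],"jaw": 1}
  ]
}}

```text
time_s: 17.68
position: [0.4612, -0.2468, 0.1053]
tcp_rot: [[0.998, 0.058, -0.0], [0.058, -0.998, 0.0], [-0.0, -0.0, -1.0]]
force: [0.1, -0.4, -1.4]
opening: 0.123
```

>>> {"fn": "arm_command", "kwargs": {
  "commands": [
    {"translation": [-0.19,0.75,0],"dr": [0,0,0.34],"jaw": 1},
    {"translation": [-0.16,0.76,0],"dr": [0,0,0.35],"jaw": 1},
    {"translation": [-0.14,0.76,0],"dr": [0,0,0.34],"jaw": 1},
    {"translation": [0,0,0],"dr": [0,0,0],"jaw": 1},
    {"translation": [0,0,0],"dr": [0,0,0],"jaw": 1}
  ]
}}

```text
time_s: 18.1
position: [0.4504, -0.3038, 0.1052]
tcp_rot: [[0.999, -0.049, 0.0], [-0.049, -0.999, 0.0], [0.0, -0.0, -1.0]]
force: [0.5, 0.6, -1.1]
opening: 0.123
```

```bash
python3 st.py
```

```text
18.1 [ 0.4504 -0.3038  0.1052] yaw -2.82 z [ 2.e-04  1.e-04 -1.e+00] F [ 0.54  0.63 -1.09] M [-0.002  0.194  0.011] op 0.123 j [-45.8  34.5 100.1   0.   45.4  47. ]
```

>>> {"fn": "arm_command", "kwargs": {
  "commands": [
    {"translation": [0.02,-0.02,0.6],"dr": [0,0,0],"jaw": 1},
    {"translation": [0,0,0.6],"dr": [0,0,0],"jaw": 1},
    {"translation": [0,0,0.6],"dr": [0,0,0],"jaw": 1},
    {"translation": [0,0,0.6],"dr": [0,0,0],"jaw": 1},
    {"translation": [0,0,0.4],"dr": [0,0,0],"jaw": 1},
    {"translation": [0,0,0.22],"dr": [0,0,0],"jaw": 1},
    {"translation": [0,0,0],"dr": [0,0,0],"jaw": 1}
  ]
}}

```text
time_s: 18.68
position: [0.4509, -0.3013, 0.0293]
tcp_rot: [[0.999, -0.047, -0.001], [-0.047, -0.999, 0.002], [-0.001, -0.001, -1.0]]
force: [-0.2, -1.3, -0.7]
opening: 0.122
```

```bash
python3 st.py
```

```text
18.6833 [ 0.4509 -0.3013  0.0293] yaw -2.67 z [-0.0012  0.0015 -1.    ] F [-0.18 -1.28 -0.68] M [-0.016  0.169  0.05 ] op 0.122 j [-45.6  42.  102.    0.   36.1  47.1]
```

>>> {"fn": "arm_command", "kwargs": {
  "commands": [
    {"translation": [0,0,0],"dr": [0,0,0],"jaw": 0.6},
    {"translation": [0,0,0],"dr": [0,0,0],"jaw": 0.6},
    {"translation": [0,0,0],"dr": [0,0,0],"jaw": 0.6},
    {"translation": [-0.33,0,0],"dr": [0,0,0],"jaw": 0.6},
    {"translation": [-0.33,0,0],"dr": [0,0,0],"jaw": 0.6},
    {"translation": [-0.33,0,0],"dr": [0,0,0],"jaw": 0.6},
    {"translation": [-0.33,0.02,0],"dr": [0,0,0],"jaw": 0.6},
    {"translation": [0,0,0],"dr": [0,0,0],"jaw": 0.6}
  ]
}}

```text
time_s: 19.35
position: [0.4155, -0.3005, 0.0297]
tcp_rot: [[0.999, -0.049, -0.002], [-0.049, -0.999, 0.002], [-0.002, -0.002, -1.0]]
force: [-0.1, 0.8, 0.1]
opening: 0.4
```

```bash
python3 st.py;  python3 - <<'E'
from h import *
a,d1=snap('top','t5');b,d2=snap('scene','s5')
o=np.hstack([cv2.resize(a[200:300,350:450],(400,400),interpolation=cv2.INTER_CUBIC),cv2.resize(b[200:300,150:250],(400,400),interpolation=cv2.INTER_CUBIC)])
cv2.imwrite('pics/g5.png',o[...,::-1])
E
```

```text
19.35 [ 0.4155 -0.3005  0.0297] yaw -2.81 z [-0.0023  0.0023 -1.    ] F [-0.07  0.77  0.06] M [-0.031  0.171 -0.051] op 0.4 j [-48.4  41.  106.2  -0.   33.   44.5]
```

View pics/g5.png

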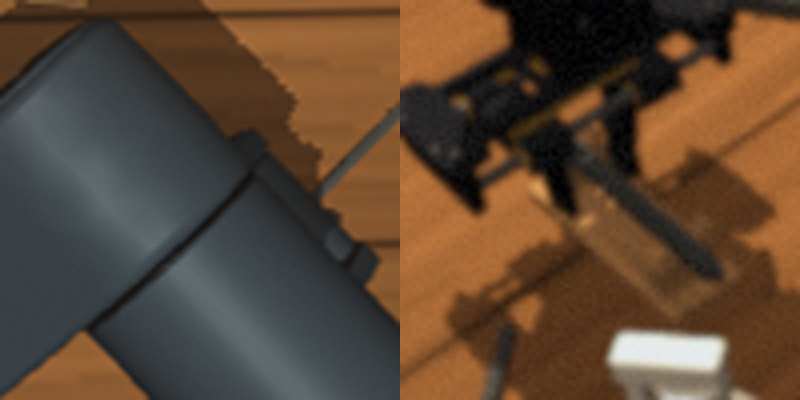

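The bar still lies in the notches between the fingers, with its far tip at (712,270) in the crop as before. I close.

>>> {"fn": "arm_command", "kwargs": {
  "commands": [
    {"translation": [0,0,0],"dr": [0,0,0],"jaw": 1},
    {"translation": [0,0,0],"dr": [0,0,0],"jaw": 1},
    {"translation": [0,0,0],"dr": [0,0,0],"jaw": 1},
    {"translation": [0,0,0],"dr": [0,0,0],"jaw": 1},
    {"translation": [0,0,0],"dr": [0,0,0],"jaw": 1},
    {"translation": [0,0,0],"dr": [0,0,0],"jaw": 1},
    {"translation": [0,0,0],"dr": [0,0,0],"jaw": 1},
    {"translation": [0,0,0],"dr": [0,0,0],"jaw": 1}
  ]
}}

```text
time_s: 20.12
position: [0.4182, -0.3014, 0.0298]
tcp_rot: [[0.999, -0.047, 0.0], [-0.047, -0.999, 0.0], [0.0, -0.0, -1.0]]
force: [1.3, 0.2, 0.5]
opening: 0.121
```

```bash
python3 st.py; python3 - <<'E'
from plan import *
s=read_state();p=np.array(s['position']);r=np.array(s['tcp_rot'])
for t in('s5','sceneavg'):
    W=cloud('scene',np.load(t+'.npz')['d']);Q=(W-np.array([.4155,-.303,.0295]))@Rt(-2.7)
    m=(Q[...,0]>.08)&(Q[...,0]<.145)&(np.abs(Q[...,1])<.012)&(np.abs(W[...,2]-.0425)<.005)
    q=Q[m];print(t,m.sum(),np.sort(q[:,0])[-6:],np.mean(q[:,1]))
from clr import *
for a in(141,143.4,145,208,210,212): print(a,[round(clr(pol(a,R),a-180),4) for R in(.150,.155)])
E
```

```text
20.1167 [ 0.4182 -0.3014  0.0298] yaw -2.72 z [ 1.e-04  0.e+00 -1.e+00] F [1.31 0.22 0.47] M [0.062 0.09  0.081] op 0.121 j [-48.2  41.  106.    0.   33.   44.5]
s5 99 [0.1226068  0.12333751 0.12390572 0.12460358 0.12495189 0.1250108 ] -0.00040954868877854996
sceneavg 107 [0.1237374  0.12393268 0.12439416 0.1244712  0.12478339 0.12492967] -0.00039833866471093287
141 [np.float64(0.0155), np.float64(0.0197)]
143.4 [np.float64(0.0214), np.float64(0.0257)]
145 [np.float64(0.0253), np.float64(0.0296)]
208 [np.float64(0.0162), np.float64(0.0204)]
210 [np.float64(0.0112), np.float64(0.0153)]
212 [np.float64(0.0063), np.float64(0.0102)]
```

```bash
python3 - <<'E'
from clr import *
p,r=cur()
p,r=rows(p,r,p+np.array([0,0,.065]),-2.72,4,1,dec=2)
q=pol(143.4,.187)
p,r=rows(p,r,[q[0],q[1],.0949],-36.6,17,1,dec=2)
p,r=rows(p,r,[q[0],q[1],.0512],-36.6,3,1,dec=2)
E
```

```text
CALL 4
  [0.0, 0.0, -0.65] [0.0, 0.0, 0.0]
  [0.0, 0.0, -0.65] [0.0, 0.0, 0.0]
  [0.0, 0.0, -0.65] [0.0, 0.0, 0.0]
  [0.0, 0.0, -0.65] [0.0, 0.0, 0.0]
end [ 0.4182 -0.3014  0.0948] yaw -2.72
CALL 12
  [0.19, -0.91, 0.0] [0.0, 0.0, 0.33]
  [0.16, -0.91, 0.0] [0.0, 0.0, 0.33]
  [0.13, -0.92, 0.0] [0.0, 0.0, 0.34]
  [0.09, -0.92, 0.0] [0.0, 0.0, 0.33]
  [0.06, -0.93, 0.0] [0.0, 0.0, 0.33]
  [0.04, -0.92, 0.0] [0.0, 0.0, 0.33]
  [-0.01, -0.93, 0.0] [0.0, 0.0, 0.34]
  [-0.03, -0.93, 0.0] [0.0, 0.0, 0.33]
  [-0.07, -0.92, 0.0] [0.0, 0.0, 0.33]
  [-0.09, -0.92, 0.0] [0.0, 0.0, 0.33]
  [-0.13, -0.92, 0.0] [0.0, 0.0, 0.33]
  [-0.17, -0.91, 0.0] [0.0, 0.0, 0.34]
CALL 5
  [-0.19, -0.91, 0.0] [0.0, 0.0, 0.33]
  [-0.23, -0.9, 0.0] [0.0, 0.0, 0.33]
  [-0.25, -0.89, 0.0] [0.0, 0.0, 0.33]
  [-0.29, -0.88, 0.0] [0.0, 0.0, 0.33]
  [-0.32, -0.88, 0.0] [0.0, 0.0, 0.34]
end [0.5174 0.0801 0.0948] yaw -36.62
CALL 3
  [0.0, 0.0, 0.58] [0.0, 0.0, 0.0]
  [0.0, 0.0, 0.58] [0.0, 0.0, 0.0]
  [0.0, 0.0, 0.58] [0.0, 0.0, 0.0]
end [0.5174 0.0801 0.0513] yaw -36.62
```

>>> {"fn": "arm_command", "kwargs": {
  "commands": [
    {"translation": [0,0,-0.5],"dr": [0,0,0],"jaw": 1},
    {"translation": [0,0,-0.7],"dr": [0,0,0],"jaw": 1},
    {"translation": [0,0,-0.7],"dr": [0,0,0],"jaw": 1},
    {"translation": [0,0,-0.7],"dr": [0,0,0],"jaw": 1},
    {"translation": [0.19,-0.91,0],"dr": [0,0,0.33],"jaw": 1},
    {"translation": [0.16,-0.91,0],"dr": [0,0,0.33],"jaw": 1},
    {"translation": [0.13,-0.92,0],"dr": [0,0,0.34],"jaw": 1},
    {"translation": [0.09,-0.92,0],"dr": [0,0,0.33],"jaw": 1},
    {"translation": [0.06,-0.93,0],"dr": [0,0,0.33],"jaw": 1},
    {"translation": [0.04,-0.92,0],"dr": [0,0,0.33],"jaw": 1},
    {"translation": [-0.01,-0.93,0],"dr": [0,0,0.34],"jaw": 1},
    {"translation": [-0.03,-0.93,0],"dr": [0,0,0.33],"jaw": 1}
  ]
}}

```text
time_s: 21.12
position: [0.4646, -0.1208, 0.0946]
tcp_rot: [[0.947, -0.322, -0.001], [-0.322, -0.947, 0.0], [-0.001, 0.0, -1.0]]
force: [0.3, -0.7, -1.1]
opening: 0.122
```

>>> {"fn": "arm_command", "kwargs": {
  "commands": [
    {"translation": [-0.07,-0.92,0],"dr": [0,0,0.33],"jaw": 1},
    {"translation": [-0.09,-0.92,0],"dr": [0,0,0.33],"jaw": 1},
    {"translation": [-0.13,-0.92,0],"dr": [0,0,0.33],"jaw": 1},
    {"translation": [-0.17,-0.91,0],"dr": [0,0,0.34],"jaw": 1},
    {"translation": [-0.19,-0.91,0],"dr": [0,0,0.33],"jaw": 1},
    {"translation": [-0.23,-0.9,0],"dr": [0,0,0.33],"jaw": 1},
    {"translation": [-0.25,-0.89,0],"dr": [0,0,0.33],"jaw": 1},
    {"translation": [-0.29,-0.88,0],"dr": [0,0,0.33],"jaw": 1},
    {"translation": [-0.32,-0.88,0],"dr": [0,0,0.34],"jaw": 1},
    {"translation": [0,0,0.58],"dr": [0,0,0],"jaw": 1},
    {"translation": [0,0,0.58],"dr": [0,0,0],"jaw": 1},
    {"translation": [0,0,0.5],"dr": [0,0,0],"jaw": 1}
  ]
}}

```text
time_s: 22.12
position: [0.517, 0.0807, 0.0526]
tcp_rot: [[0.803, -0.595, -0.0], [-0.595, -0.803, -0.0], [-0.0, 0.0, -1.0]]
force: [-1.1, -0.2, -0.9]
opening: 0.119
```

>>> {"fn": "arm_command", "kwargs": {
  "commands": [
    {"translation": [0,0,0],"dr": [0,0,0],"jaw": 1},
    {"translation": [0,0,0],"dr": [0,0,0],"jaw": 1}
  ]
}}

```text
time_s: 22.28
position: [0.5165, 0.0801, 0.0527]
tcp_rot: [[0.803, -0.597, -0.002], [-0.597, -0.803, 0.0], [-0.002, 0.001, -1.0]]
force: [0.1, 0.4, -1.0]
opening: 0.123
```

```bash
python3 tq.py;python3 - <<'E'
from plan import *
from h import *
a,d1=snap('top','t6');b,d2=snap('scene','s6')
o=np.hstack([cv2.resize(a[150:250,250:350],(400,400),interpolation=cv2.INTER_CUBIC),cv2.resize(b[130:230,290:390],(400,400),interpolation=cv2.INTER_CUBIC)])
cv2.imwrite('pics/g6.png',o[...,::-1])
p,r=cur()
for n,d in(('top',d1),('scene',d2)):
    W=cloud(n,d);Q=(W-p)@r;m=(Q[...,0]>.03)&(Q[...,0]<.135)&(np.abs(Q[...,1])<.012)&(W[...,2]>.04)&(W[...,2]<.074)
    q=Q[m];q=q[np.argsort(q[:,0])];print(n,[(int(x*1e3),int(y*1e4)/10,int(z*1e4)/10) for (x,y,_),z in zip(q,p[2]-q[:,2])])
E
```

```text
t22.28 [0.5165 0.0801 0.0527] ang 143.53 r 0.1877 yaw+180 143.37 F [ 0.1  0.4 -1. ] Ftan -0.44 Frad 0.15 M [0.01 0.21 0.01] T(F) 0.08 T(F+M) 0.08 op 0.123 j6 123
top [(80, 5.3, 50.1), (81, 5.8, 67.6), (83, 4.3, 69.4), (85, 6.4, 67.2), (86, 2.2, 67.6), (88, 4.4, 65.4), (88, 0.3, 67.2), (90, 2.6, 66.0), (90, 6.0, 59.3), (91, -1.8, 64.1), (91, 5.8, 71.5), (92, 1.3, 69.4), (93, -2.7, 71.0), (94, 7.1, 62.3), (94, 3.5, 67.7), (95, -0.4, 69.8), (96, 6.0, 68.0), (98, 0.7, 60.2), (98, -3.0, 64.1), (99, 3.7, 64.1), (99, 0.1, 69.2), (99, -3.6, 72.8), (100, 6.5, 66.8), (101, 2.2, 66.1), (102, -2.2, 64.6), (103, 4.1, 62.5), (104, -3.4, 69.1), (104, -0.1, 62.3), (105, 3.8, 73.6), (105, 6.5, 61.4), (106, -0.9, 69.6), (107, 6.0, 71.8), (107, 1.7, 71.1), (109, -3.1, 67.0), (111, -0.8, 65.8), (111, 2.6, 59.4), (112, 5.3, 61.4), (113, 1.4, 64.3), (113, -2.7, 64.7), (113, 4.8, 71.2), (115, -0.6, 62.4), (116, -4.4, 65.8), (116, 6.5, 65.8), (117, 1.9, 63.1), (118, -2.4, 62.4), (119, 4.0, 60.3), (120, 0.0, 62.1), (121, 2.9, 65.9), (122, -2.1, 59.9)]
scene [(30, -1.7, 69.1), (30, 3.7, 63.7), (31, 6.6, 67.7), (31, 1.1, 67.0), (32, 6.9, 65.6), (32, -1.1, 67.7), (32, 4.3, 68.7), (34, 7.1, 56.5), (34, 7.3, 63.6), (35, 7.5, 61.1), (36, -0.2, 67.3), (36, -2.9, 67.2), (38, -2.6, 65.0), (38, 0.1, 65.6), (39, 3.1, 70.0), (39, 5.9, 67.3), (39, 3.1, 66.9), (40, 6.1, 64.7), (43, 6.6, 60.2), (43, 4.2, 67.0), (44, -3.9, 65.8), (44, 6.9, 57.9), (44, 7.2, 65.1), (45, 1.9, 68.0), (46, 4.8, 65.8), (46, -0.3, 68.7), (49, 2.8, 67.7), (50, 0.4, 68.1), (50, 5.9, 66.1), (53, 4.0, 68.1)]
```

View pics/g6.png

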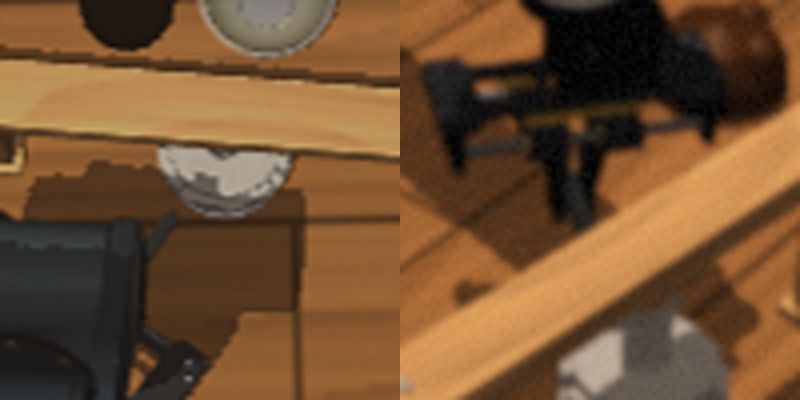

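The top crop shows the bar tip at (175,215) aimed at the collar's notch. Depth suggests the bar lies about 1.5 mm to the anticlockwise side, so I shift it back by 1.25 mm and insert.

>>> {"fn": "arm_command", "kwargs": {
  "commands": [
    {"translation": [0.25,-0.05,0],"dr": [0,0,0],"jaw": 1},
    {"translation": [0.25,0,0],"dr": [0,0,0],"jaw": 1},
    {"translation": [0.2,0,0],"dr": [0,0,0],"jaw": 1},
    {"translation": [0.2,0,0],"dr": [0,0,0],"jaw": 1},
    {"translation": [0.15,0,0],"dr": [0,0,0],"jaw": 1}
  ]
}}

```text
time_s: 22.8
position: [0.5399, 0.0648, 0.0536]
tcp_rot: [[0.802, -0.597, 0.001], [-0.597, -0.802, -0.0], [0.001, -0.0, -1.0]]
force: [-3.3, 3.8, -1.2]
opening: 0.128
```

```bash
python3 tq.py
```

```text
t22.80 [0.5399 0.0648 0.0536] ang 142.94 r 0.1598 yaw+180 143.34 F [-3.3  3.8 -1.2] Ftan -1.07 Frad 4.96 M [0.74 0.95 0.04] T(F) 0.17 T(F+M) 0.14 op 0.128 j6 122
```

>>> {"fn": "arm_command", "kwargs": {
  "commands": [
    {"translation": [0.1,0,0],"dr": [0,0,0],"jaw": 1},
    {"translation": [0.1,0,0],"dr": [0,0,0],"jaw": 1}
  ]
}}

```text
time_s: 22.97
position: [0.5436, 0.062, 0.0533]
tcp_rot: [[0.802, -0.597, 0.0], [-0.597, -0.802, -0.0], [0.0, -0.0, -1.0]]
force: [0.2, 0.5, -1.3]
opening: 0.124
```

```bash
python3 tq.py
```

```text
t22.97 [0.5436 0.062  0.0533] ang 142.96 r 0.1553 yaw+180 143.35 F [ 0.2  0.5 -1.3] Ftan -0.53 Frad 0.11 M [0.03 0.25 0.04] T(F) 0.08 T(F+M) 0.04 op 0.124 j6 121
```

Free again, so it is properly in. I push to near the bottom.

>>> {"fn": "arm_command", "kwargs": {
  "commands": [
    {"translation": [0.1,0,0],"dr": [0,0,0],"jaw": 1},
    {"translation": [0.1,0,0],"dr": [0,0,0],"jaw": 1},
    {"translation": [0,0,0],"dr": [0,0,0],"jaw": 1}
  ]
}}

```text
time_s: 23.22
position: [0.5479, 0.0591, 0.0533]
tcp_rot: [[0.802, -0.597, 0.001], [-0.597, -0.802, -0.0], [0.001, -0.0, -1.0]]
force: [0.2, -0.1, -2.1]
opening: 0.121
```

```bash
python3 tq.py
```

```text
t23.22 [0.5479 0.0591 0.0533] ang 142.88 r 0.1500 yaw+180 143.36 F [ 0.2 -0.1 -2.1] Ftan -0.02 Frad -0.23 M [-0.02  0.23 -0.01] T(F) 0.00 T(F+M) 0.02 op 0.121 j6 121
```

>>> {"fn": "arm_command", "kwargs": {
  "commands": [
    {"translation": [0.006,0.262,0],"dr": [0,0,-0.5],"jaw": 1},
    {"translation": [0.006,0.262,0],"dr": [0,0,-0.5],"jaw": 1},
    {"translation": [0.006,0.262,0],"dr": [0,0,-0.5],"jaw": 1},
    {"translation": [0.006,0.262,0],"dr": [0,0,-0.5],"jaw": 1},
    {"translation": [0.006,0.262,0],"dr": [0,0,-0.417],"jaw": 1},
    {"translation": [0.006,0.262,0],"dr": [0,0,-0.417],"jaw": 1},
    {"translation": [0.006,0.262,0],"dr": [0,0,-0.417],"jaw": 1},
    {"translation": [0.006,0.262,0],"dr": [0,0,-0.417],"jaw": 1}
  ]
}}

```text
time_s: 23.88
position: [0.5245, 0.0143, 0.0533]
tcp_rot: [[0.968, -0.25, -0.0], [-0.25, -0.968, 0.003], [-0.001, -0.003, -1.0]]
force: [0.5, 8.6, -1.2]
opening: 0.121
```

```bash
python3 tq.py
```

```text
t23.88 [0.5245 0.0143 0.0533] ang 162.24 r 0.1501 yaw+180 165.53 F [ 0.5  8.6 -1.2] Ftan -8.33 Frad 2.11 M [1.47 0.01 0.32] T(F) 1.25 T(F+M) 0.93 op 0.121 j6 94
```

>>> {"fn": "arm_command", "kwargs": {
  "commands": [
    {"translation": [0.006,0.262,0],"dr": [0,0,-0.417],"jaw": 1},
    {"translation": [0.006,0.262,0],"dr": [0,0,-0.417],"jaw": 1},
    {"translation": [0.006,0.262,0],"dr": [0,0,-0.417],"jaw": 1},
    {"translation": [0.006,0.262,0],"dr": [0,0,-0.417],"jaw": 1},
    {"translation": [0.006,0.262,0],"dr": [0,0,-0.417],"jaw": 1},
    {"translation": [0.006,0.262,0],"dr": [0,0,-0.417],"jaw": 1},
    {"translation": [0.006,0.262,0],"dr": [0,0,-0.417],"jaw": 1},
    {"translation": [0.006,0.262,0],"dr": [0,0,-0.417],"jaw": 1},
    {"translation": [0.006,0.262,0],"dr": [0,0,-0.417],"jaw": 1},
    {"translation": [0.006,0.262,0],"dr": [0,0,-0.417],"jaw": 1}
  ]
}}

```text
time_s: 24.72
position: [0.5189, -0.0498, 0.0527]
tcp_rot: [[0.983, 0.184, -0.008], [0.184, -0.983, 0.005], [-0.007, -0.006, -1.0]]
force: [-3.2, 8.8, 0.6]
opening: 0.12
```

```bash
python3 tq.py; python3 - <<'E'
from clr import *
p,r=cur();print(clr(p,7.5))
for a in(200,204,206,208): print(a,clr(pol(a,.15),a-180+3.5))
E
```

```text
t24.72 [ 0.5189 -0.0498  0.0527] ang 187.00 r 0.1497 yaw+180 190.58 F [-3.2  8.8  0.6] Ftan -9.17 Frad 2.08 M [1.34 0.54 0.32] T(F) 1.37 T(F+M) 1.05 op 0.120 j6 61
0.06288970256643257
200 0.031292646287823425
204 0.022148668482904286
206 0.017487535080730147
208 0.01277452046679144
```

>>> {"fn": "arm_command", "kwargs": {
  "commands": [
    {"translation": [0.006,0.262,0],"dr": [0,0,-0.417],"jaw": 1},
    {"translation": [0.006,0.262,0],"dr": [0,0,-0.417],"jaw": 1},
    {"translation": [0.006,0.262,0],"dr": [0,0,-0.417],"jaw": 1},
    {"translation": [0.006,0.262,0],"dr": [0,0,-0.417],"jaw": 1},
    {"translation": [0.006,0.262,0],"dr": [0,0,-0.417],"jaw": 1},
    {"translation": [0.006,0.262,0],"dr": [0,0,-0.417],"jaw": 1},
    {"translation": [0.006,0.262,0],"dr": [0,0,-0.417],"jaw": 1}
  ]
}}

```text
time_s: 25.3
position: [0.5313, -0.0924, 0.0522]
tcp_rot: [[0.882, 0.471, -0.014], [0.472, -0.882, 0.006], [-0.009, -0.012, -1.0]]
force: [-7.4, 6.2, 1.8]
opening: 0.119
```

```bash
python3 tq.py
```

```text
t25.30 [ 0.5313 -0.0924  0.0522] ang 204.10 r 0.1492 yaw+180 208.13 F [-7.4  6.2  1.8] Ftan -8.70 Frad 4.19 M [0.81 1.24 0.19] T(F) 1.30 T(F+M) 1.11 op 0.119 j6 40
```

>>> {"fn": "arm_command", "kwargs": {
  "commands": [
    {"translation": [0,-0.12,0],"dr": [0,0,0.15],"jaw": 1},
    {"translation": [0,-0.12,0],"dr": [0,0,0.15],"jaw": 1},
    {"translation": [-0.2,0,0],"dr": [0,0,0],"jaw": 1},
    {"translation": [-0.4,0,0],"dr": [0,0,0],"jaw": 1},
    {"translation": [-0.5,0,0],"dr": [0,0,0],"jaw": 1},
    {"translation": [-0.4,0,0],"dr": [0,0,0],"jaw": 1},
    {"translation": [0,0,0],"dr": [0,0,0],"jaw": 1}
  ]
}}

```text
time_s: 25.88
position: [0.4995, -0.1073, 0.0533]
tcp_rot: [[0.898, 0.439, -0.002], [0.439, -0.898, 0.0], [-0.001, -0.001, -1.0]]
force: [0.3, 0.0, -0.5]
opening: 0.117
```

```bash
python3 tq.py;  python3 ph.py c scene top | grep '('
```

```text
t25.88 [ 0.4995 -0.1073  0.0533] ang 204.30 r 0.1843 yaw+180 206.07 F [ 0.3  0.  -0.5] Ftan 0.12 Frad -0.31 M [-0.1   0.2   0.02] T(F) -0.02 T(F+M) -0.04 op 0.117 j6 39
scene (0.6675, -0.0315) (np.float64(13.75), np.float64(0.84), 100)
scene (0.6666, -0.0318) (np.float64(13.75), np.float64(0.8433734939759037), 83)
top (0.6675, -0.0315) (np.float64(16.5), np.float64(0.9310344827586207), 58)
top (0.6666, -0.0318) (np.float64(16.125), np.float64(0.8382352941176471), 68)
```

```bash
python3 - <<'E'
from fitc import *
def ph2(n,d,c):
    W=cloud(n,d);r=np.hypot(W[...,0]-c[0],W[...,1]-c[1]);a=np.arctan2(W[...,1]-c[1],W[...,0]-c[0])
    sel=(r>.0452)&(r<.0505)&(W[...,2]>.0505)&(W[...,2]<.0705)
    q=a[sel];z=W[...,2][sel];rr=r[sel];low=z<.0565;hi=z>.064
    T=np.arange(0,45,.25);S=[]
    for t in np.radians(T):
        b=(q-t+np.pi/8)%(np.pi/4)-np.pi/8;l=np.abs(rr*np.sin(b))
        inn=1/(1+np.exp((l-.0065)/.0008))
        S.append(np.sum(inn[low])-np.sum(inn[hi]))
    S=np.array(S);k=S.argmax();w=np.exp((S-S.max())/1.0);ang=np.angle(np.sum(w*np.exp(1j*np.radians(T*8))))/8
    return round(np.degrees(ang)%45,2),round(S.max(),1)
for n,fs in(('scene',('sceneavg','scene_a','scene_b','scene_c')),('top',('topavg','top_b','top_c'))):
    for f in fs:
        d=np.load(f+'.npz')['d'];print(f,[ph2(n,d,c) for c in((.6675,-.0315),(.6666,-.0318),(.6685,-.0315),(.669,-.0325))])
E
```

```text
sceneavg [(np.float64(1.89), np.float64(16.1)), (np.float64(2.27), np.float64(21.7)), (np.float64(1.3), np.float64(17.1)), (np.float64(1.76), np.float64(22.0))]
scene_a [(np.float64(5.38), np.float64(18.8)), (np.float64(5.9), np.float64(20.7)), (np.float64(4.42), np.float64(20.6)), (np.float64(4.07), np.float64(22.1))]
scene_b [(np.float64(7.66), np.float64(16.7)), (np.float64(8.64), np.float64(17.0)), (np.float64(7.17), np.float64(15.7)), (np.float64(6.85), np.float64(20.5))]
scene_c [(np.float64(14.01), np.float64(20.3)), (np.float64(14.68), np.float64(16.7)), (np.float64(13.21), np.float64(19.1)), (np.float64(13.41), np.float64(22.3))]
topavg [(np.float64(2.31), np.float64(16.3)), (np.float64(2.21), np.float64(18.0)), (np.float64(2.49), np.float64(16.0)), (np.float64(1.68), np.float64(15.4))]
top_b [(np.float64(9.1), np.float64(17.1)), (np.float64(8.17), np.float64(15.0)), (np.float64(9.19), np.float64(17.8)), (np.float64(8.6), np.float64(17.8))]
top_c [(np.float64(15.6), np.float64(16.8)), (np.float64(15.68), np.float64(15.7)), (np.float64(15.26), np.float64(16.3)), (np.float64(14.82), np.float64(16.9))]
```

```bash
python3 - <<'E'
from clr import *
p,r=cur()
tg=np.array([-.5,-.866,0])*-.0012
def path(s):
    a=204.3+(150-204.3)*s; q=pol(a,.1843+.003*s+.004*np.sin(np.pi*s)); return np.array([q[0],q[1],.0533])+tg*s, 26.06+(-30-26.06)*s
rows(p,r,None,None,10,1,dec=2,path=path)
E
```

```text
CALL 10
  [-0.08, -0.73, 0.0] [0.0, 0.0, 0.95]
  [0.0, -0.71, 0.0] [0.0, 0.0, 0.93]
  [0.01, -0.72, 0.0] [0.0, 0.0, 0.93]
  [0.01, -0.72, 0.0] [0.0, 0.0, 0.94]
  [0.04, -0.72, 0.0] [0.0, 0.0, 0.93]
  [0.04, -0.72, 0.0] [0.0, 0.0, 0.94]
  [0.05, -0.72, 0.0] [0.0, 0.0, 0.93]
  [0.07, -0.72, 0.0] [0.0, 0.0, 0.94]
  [0.07, -0.72, 0.0] [0.0, 0.0, 0.93]
  [0.07, -0.71, 0.0] [0.0, 0.0, 0.93]
end [0.5058 0.0632 0.0533] yaw -29.97
```

>>> {"fn": "arm_command", "kwargs": {
  "commands": [
    {"translation": [-0.08,-0.73,0],"dr": [0,0,0.95],"jaw": 1},
    {"translation": [0,-0.71,0],"dr": [0,0,0.93],"jaw": 1},
    {"translation": [0.01,-0.72,0],"dr": [0,0,0.93],"jaw": 1},
    {"translation": [0.01,-0.72,0],"dr": [0,0,0.94],"jaw": 1},
    {"translation": [0.04,-0.72,0],"dr": [0,0,0.93],"jaw": 1},
    {"translation": [0.04,-0.72,0],"dr": [0,0,0.94],"jaw": 1},
    {"translation": [0.05,-0.72,0],"dr": [0,0,0.93],"jaw": 1},
    {"translation": [0.07,-0.72,0],"dr": [0,0,0.94],"jaw": 1},
    {"translation": [0.07,-0.72,0],"dr": [0,0,0.93],"jaw": 1},
    {"translation": [0.07,-0.71,0],"dr": [0,0,0.93],"jaw": 1},
    {"translation": [0,0,0],"dr": [0,0,0],"jaw": 1},
    {"translation": [0,0,0],"dr": [0,0,0],"jaw": 1}
  ]
}}

```text
time_s: 27.38
position: [0.5058, 0.0638, 0.0533]
tcp_rot: [[0.868, -0.497, 0.0], [-0.497, -0.868, -0.0], [0.0, -0.0, -1.0]]
force: [-0.4, -0.3, -0.6]
opening: 0.122
```

```bash
python3 tq.py;python3 - <<'E'
from plan import *
a,d1=snap('top','t7')
cv2.imwrite('pics/g7.png',cv2.resize(a[170:230,265:345],(800,600),interpolation=cv2.INTER_CUBIC)[...,::-1])
p,r=cur()
W=cloud('top',d1);Q=(W-p)@r;m=(Q[...,0]>.03)&(Q[...,0]<.128)&(np.abs(Q[...,1])<.012)&(W[...,2]>.05)&(W[...,2]<.074)
q=Q[m];print(len(q),'lat mid',np.percentile(q[:,1],[3,97]).mean(),np.median(q[:,1]),'z fit',np.polyfit(q[:,0],p[2]-q[:,2],1),'xmax',q[:,0].max())
print('axis lateral',[((np.array([cx,cy,0])-p)@r)[1] for cx,cy in((.6675,-.0315),(.6685,-.0315))])
E
```

```text
t27.38 [0.5058 0.0638 0.0533] ang 149.48 r 0.1876 yaw+180 150.22 F [-0.4 -0.3 -0.6] Ftan 0.47 Frad 0.23 M [-0.04  0.27  0.03] T(F) -0.09 T(F+M) -0.11 op 0.122 j6 114
28 lat mid 0.00041733026639697657 0.0007625690406081684 z fit [0.03889908 0.06146312] xmax 0.12416460940074812
axis lateral [np.float64(0.0014094527385373572), np.float64(0.0009118610993826641)]
```

View pics/g7.png

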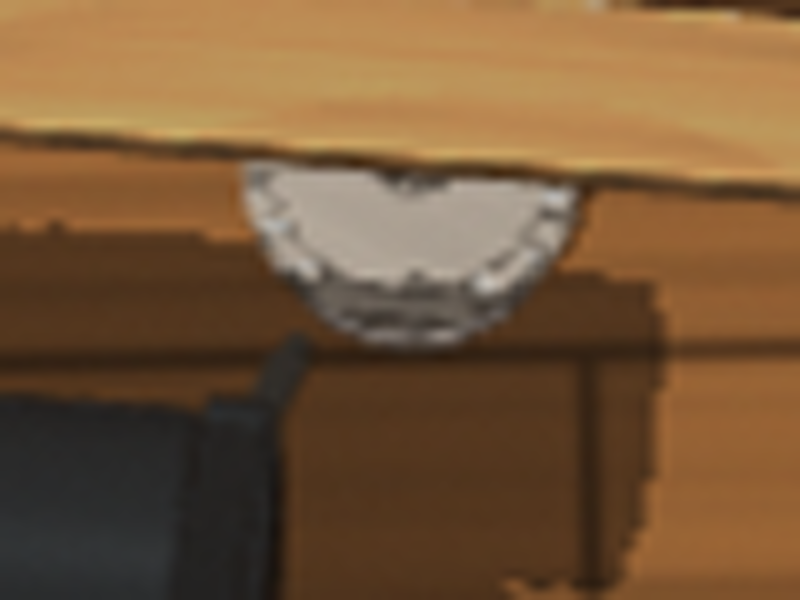

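The picture shows the tip at (300,345) lined up with the notch near (315,280). Inserting.

>>> {"fn": "arm_command", "kwargs": {
  "commands": [
    {"translation": [0.25,0.02,0],"dr": [0,0,0],"jaw": 1},
    {"translation": [0.25,0,0],"dr": [0,0,0],"jaw": 1},
    {"translation": [0.2,0,0],"dr": [0,0,0],"jaw": 1},
    {"translation": [0.2,0,0],"dr": [0,0,0],"jaw": 1},
    {"translation": [0.15,0,0],"dr": [0,0,0],"jaw": 1}
  ]
}}

```text
time_s: 27.85
position: [0.529, 0.0486, 0.0534]
tcp_rot: [[0.866, -0.501, 0.001], [-0.501, -0.866, -0.0], [0.001, -0.0, -1.0]]
force: [1.2, -0.7, -0.9]
opening: 0.124
```

```bash
python3 tq.py
```

```text
t27.85 [0.529  0.0486 0.0534] ang 149.98 r 0.1600 yaw+180 149.95 F [ 1.2 -0.7 -0.9] Ftan -0.03 Frad -1.36 M [0.09 0.36 0.  ] T(F) 0.00 T(F+M) 0.00 op 0.124 j6 113
```

>>> {"fn": "arm_command", "kwargs": {
  "commands": [
    {"translation": [0.12,0,0],"dr": [0,0,0],"jaw": 1},
    {"translation": [0.12,0,0],"dr": [0,0,0],"jaw": 1},
    {"translation": [0.12,0,0],"dr": [0,0,0],"jaw": 1},
    {"translation": [0,0,0],"dr": [0,0,0],"jaw": 1}
  ]
}}

```text
time_s: 28.18
position: [0.5366, 0.0447, 0.0533]
tcp_rot: [[0.866, -0.5, 0.001], [-0.5, -0.866, -0.0], [0.001, -0.0, -1.0]]
force: [0.5, -0.0, -0.8]
opening: 0.121
```

```bash
python3 tq.py
```

```text
t28.18 [0.5366 0.0447 0.0533] ang 149.80 r 0.1515 yaw+180 150.00 F [ 0.5 -0.  -0.8] Ftan -0.22 Frad -0.47 M [ 0.05  0.22 -0.  ] T(F) 0.03 T(F+M) 0.04 op 0.121 j6 113
```

>>> {"fn": "arm_command", "kwargs": {
  "commands": [
    {"translation": [0.006,0.264,0],"dr": [0,0,-0.5],"jaw": 1},
    {"translation": [0.006,0.264,0],"dr": [0,0,-0.5],"jaw": 1},
    {"translation": [0.006,0.264,0],"dr": [0,0,-0.5],"jaw": 1},
    {"translation": [0.006,0.264,0],"dr": [0,0,-0.5],"jaw": 1},
    {"translation": [0.006,0.264,0],"dr": [0,0,-0.417],"jaw": 1},
    {"translation": [0.006,0.264,0],"dr": [0,0,-0.417],"jaw": 1},
    {"translation": [0.006,0.264,0],"dr": [0,0,-0.417],"jaw": 1},
    {"translation": [0.006,0.264,0],"dr": [0,0,-0.417],"jaw": 1}
  ]
}}

```text
time_s: 28.85
position: [0.5186, -0.0025, 0.0533]
tcp_rot: [[0.991, -0.135, -0.001], [-0.135, -0.991, 0.003], [-0.001, -0.003, -1.0]]
force: [1.1, 8.9, -1.5]
opening: 0.123
```

```bash
python3 tq.py
```

```text
t28.85 [ 0.5186 -0.0025  0.0533] ang 169.00 r 0.1517 yaw+180 172.21 F [ 1.1  8.9 -1.5] Ftan -8.99 Frad 0.59 M [ 1.67 -0.01  0.44] T(F) 1.36 T(F+M) 0.93 op 0.123 j6 85
```

>>> {"fn": "arm_command", "kwargs": {
  "commands": [
    {"translation": [0.003,0.159,0],"dr": [0,0,-0.25],"jaw": 1},
    {"translation": [0.003,0.159,0],"dr": [0,0,-0.25],"jaw": 1},
    {"translation": [0.003,0.159,0],"dr": [0,0,-0.25],"jaw": 1},
    {"translation": [0.003,0.159,0],"dr": [0,0,-0.25],"jaw": 1}
  ]
}}

```text
time_s: 29.18
position: [0.5165, -0.0181, 0.0531]
tcp_rot: [[0.999, -0.032, -0.003], [-0.032, -0.999, 0.003], [-0.003, -0.003, -1.0]]
force: [0.8, 9.5, -0.9]
opening: 0.123
```

```bash
python3 tq.py
```

```text
t29.18 [ 0.5165 -0.0181  0.0531] ang 174.92 r 0.1516 yaw+180 178.17 F [ 0.8  9.5 -0.9] Ftan -9.49 Frad 0.06 M [1.45 0.12 0.45] T(F) 1.44 T(F+M) 0.99 op 0.123 j6 77
```

>>> {"fn": "arm_command", "kwargs": {
  "commands": [
    {"translation": [0.003,0.159,0],"dr": [0,0,-0.25],"jaw": 1},
    {"translation": [0.003,0.159,0],"dr": [0,0,-0.25],"jaw": 1},
    {"translation": [0.003,0.159,0],"dr": [0,0,-0.25],"jaw": 1},
    {"translation": [0.003,0.159,0],"dr": [0,0,-0.25],"jaw": 1}
  ]
}}

```text
time_s: 29.52
position: [0.516, -0.0337, 0.053]
tcp_rot: [[0.997, 0.073, -0.005], [0.073, -0.997, 0.004], [-0.004, -0.004, -1.0]]
force: [-0.6, 9.8, -0.1]
opening: 0.124
```

```bash
python3 tq.py
```

```text
t29.52 [ 0.516  -0.0337  0.053 ] ang 180.82 r 0.1515 yaw+180 184.18 F [-0.6  9.8 -0.1] Ftan -9.76 Frad 0.48 M [1.48 0.22 0.42] T(F) 1.48 T(F+M) 1.06 op 0.124 j6 69
```

>>> {"fn": "arm_command", "kwargs": {
  "commands": [
    {"translation": [0.003,0.159,0],"dr": [0,0,-0.25],"jaw": 1},
    {"translation": [0.003,0.159,0],"dr": [0,0,-0.25],"jaw": 1},
    {"translation": [0.003,0.159,0],"dr": [0,0,-0.25],"jaw": 1}
  ]
}}

```text
time_s: 29.77
position: [0.5167, -0.0453, 0.0528]
tcp_rot: [[0.989, 0.151, -0.006], [0.151, -0.989, 0.004], [-0.005, -0.005, -1.0]]
force: [-1.8, 9.4, -1.1]
opening: 0.125
```

```bash
python3 tq.py
```

```text
t29.77 [ 0.5167 -0.0453  0.0528] ang 185.23 r 0.1514 yaw+180 188.68 F [-1.8  9.4 -1.1] Ftan -9.55 Frad 0.89 M [1.41 0.31 0.47] T(F) 1.45 T(F+M) 0.97 op 0.125 j6 64
```

>>> {"fn": "arm_command", "kwargs": {
  "commands": [
    {"translation": [0.003,0.159,0],"dr": [0,0,-0.25],"jaw": 1},
    {"translation": [0.003,0.159,0],"dr": [0,0,-0.25],"jaw": 1},
    {"translation": [0.003,0.159,0],"dr": [0,0,-0.25],"jaw": 1}
  ]
}}

```text
time_s: 30.02
position: [0.5183, -0.0568, 0.0527]
tcp_rot: [[0.974, 0.228, -0.008], [0.228, -0.974, 0.005], [-0.006, -0.006, -1.0]]
force: [-1.8, 8.7, -0.7]
opening: 0.127
```

```bash
python3 tq.py
```

```text
t30.02 [ 0.5183 -0.0568  0.0527] ang 189.61 r 0.1513 yaw+180 193.19 F [-1.8  8.7 -0.7] Ftan -8.88 Frad 0.31 M [1.39 0.49 0.44] T(F) 1.34 T(F+M) 0.90 op 0.127 j6 58
```

>>> {"fn": "arm_command", "kwargs": {
  "commands": [
    {"translation": [0.003,0.159,0],"dr": [0,0,-0.25],"jaw": 1},
    {"translation": [0.003,0.159,0],"dr": [0,0,-0.25],"jaw": 1},
    {"translation": [0.003,0.159,0],"dr": [0,0,-0.25],"jaw": 1}
  ]
}}

```text
time_s: 30.27
position: [0.5208, -0.068, 0.0525]
tcp_rot: [[0.953, 0.304, -0.009], [0.304, -0.953, 0.005], [-0.007, -0.008, -1.0]]
force: [-3.4, 8.6, 0.6]
opening: 0.123
```

```bash
python3 tq.py
```

```text
t30.27 [ 0.5208 -0.068   0.0525] ang 193.95 r 0.1512 yaw+180 197.69 F [-3.4  8.6  0.6] Ftan -9.16 Frad 1.26 M [1.41 0.69 0.38] T(F) 1.38 T(F+M) 1.00 op 0.123 j6 52
```

>>> {"fn": "arm_command", "kwargs": {
  "commands": [
    {"translation": [0.003,0.159,0],"dr": [0,0,-0.25],"jaw": 1},
    {"translation": [0.003,0.159,0],"dr": [0,0,-0.25],"jaw": 1},
    {"translation": [0.003,0.159,0],"dr": [0,0,-0.25],"jaw": 1}
  ]
}}

```text
time_s: 30.52
position: [0.524, -0.0785, 0.0523]
tcp_rot: [[0.926, 0.377, -0.011], [0.378, -0.926, 0.007], [-0.008, -0.01, -1.0]]
force: [-3.8, 10.1, 0.8]
opening: 0.124
```

```bash
python3 tq.py
```

```text
t30.52 [ 0.524  -0.0785  0.0523] ang 198.14 r 0.1510 yaw+180 202.18 F [-3.8 10.1  0.8] Ftan -10.77 Frad 0.51 M [1.62 0.74 0.37] T(F) 1.63 T(F+M) 1.26 op 0.124 j6 47
```

>>> {"fn": "arm_command", "kwargs": {
  "commands": [
    {"translation": [0.003,0.159,0],"dr": [0,0,-0.25],"jaw": 1},
    {"translation": [0.003,0.159,0],"dr": [0,0,-0.25],"jaw": 1},
    {"translation": [0.003,0.159,0],"dr": [0,0,-0.25],"jaw": 1}
  ]
}}

```text
time_s: 30.77
position: [0.5279, -0.0886, 0.0521]
tcp_rot: [[0.893, 0.449, -0.014], [0.449, -0.893, 0.008], [-0.009, -0.013, -1.0]]
force: [-5.2, 10.9, 0.4]
opening: 0.127
```

```bash
python3 tq.py; python3 - <<'E'
from clr import *
p,r=cur();print(clr(p,np.degrees(np.arctan2(r[1,0],r[0,0]))))
E
```

```text
t30.77 [ 0.5279 -0.0886  0.0521] ang 202.26 r 0.1508 yaw+180 206.68 F [-5.2 10.9  0.4] Ftan -12.05 Frad 0.69 M [1.79 0.94 0.31] T(F) 1.82 T(F+M) 1.51 op 0.127 j6 42
0.025893887524727575
```

Torque has risen from the free 0.97 to about 1.5 N m, roughly 0.5 above. I stop and hold to read it.

>>> {"fn": "arm_command", "kwargs": {
  "commands": [
    {"translation": [0,0,0],"dr": [0,0,0],"jaw": 1}
  ]
}}

```text
time_s: 30.85
position: [0.5281, -0.0892, 0.052]
tcp_rot: [[0.894, 0.448, -0.013], [0.449, -0.894, 0.007], [-0.009, -0.013, -1.0]]
force: [-5.1, 9.3, -0.5]
opening: 0.126
```

```bash
python3 tq.py; python3 ph.py d scene top|grep '('; python3 tq.py
```

```text
t30.85 [ 0.5281 -0.0892  0.052 ] ang 202.49 r 0.1508 yaw+180 206.65 F [-5.1  9.3 -0.5] Ftan -10.55 Frad 1.12 M [1.56 0.91 0.42] T(F) 1.59 T(F+M) 1.17 op 0.126 j6 42
scene (0.6675, -0.0315) (np.float64(8.0), np.float64(0.87), 100)
scene (0.6666, -0.0318) (np.float64(8.375), np.float64(0.9156626506024096), 83)
top (0.6675, -0.0315) (np.float64(9.5), np.float64(0.868421052631579), 38)
top (0.6666, -0.0318) (np.float64(8.025), np.float64(0.75), 44)
t31.35 [ 0.5279 -0.0888  0.0521] ang 202.31 r 0.1509 yaw+180 206.62 F [-4.8  9.   0.3] Ftan -10.17 Frad 1.05 M [1.51 0.87 0.35] T(F) 1.53 T(F+M) 1.19 op 0.122 j6 42
```

>>> {"fn": "arm_command", "kwargs": {
  "commands": [
    {"translation": [0.001,0.106,0],"dr": [0,0,-0.167],"jaw": 1}
  ]
}}

```text
time_s: 31.43
position: [0.5287, -0.0904, 0.052]
tcp_rot: [[0.886, 0.464, -0.014], [0.464, -0.886, 0.008], [-0.009, -0.014, -1.0]]
force: [-5.2, 11.0, 0.6]
opening: 0.121
```

```bash
python3 tq.py
```

```text
t31.43 [ 0.5287 -0.0904  0.052 ] ang 203.01 r 0.1508 yaw+180 207.63 F [-5.2 11.   0.6] Ftan -12.12 Frad 0.49 M [1.76 0.94 0.37] T(F) 1.83 T(F+M) 1.46 op 0.121 j6 40
```

>>> {"fn": "arm_command", "kwargs": {
  "commands": [
    {"translation": [0.001,0.106,0],"dr": [0,0,-0.167],"jaw": 1}
  ]
}}

```text
time_s: 31.52
position: [0.5298, -0.0928, 0.052]
tcp_rot: [[0.877, 0.48, -0.015], [0.48, -0.877, 0.009], [-0.009, -0.015, -1.0]]
force: [-5.6, 11.7, 1.1]
opening: 0.125
```

```bash
python3 tq.py
```

```text
t31.52 [ 0.5298 -0.0928  0.052 ] ang 204.00 r 0.1507 yaw+180 208.67 F [-5.6 11.7  1.1] Ftan -12.96 Frad 0.41 M [1.79 1.03 0.31] T(F) 1.95 T(F+M) 1.65 op 0.125 j6 39
```

Moving torque is about 1.6 N m, which is 0.55–0.65 above free turning and inside the 0.3–0.75 range. I stop here, unload and pull the bar out.

>>> {"fn": "arm_command", "kwargs": {
  "commands": [
    {"translation": [0,-0.12,0],"dr": [0,0,0.15],"jaw": 1},
    {"translation": [0,-0.12,0],"dr": [0,0,0.15],"jaw": 1},
    {"translation": [0,-0.04,0],"dr": [0,0,0.1],"jaw": 1},
    {"translation": [-0.2,0,0],"dr": [0,0,0],"jaw": 1},
    {"translation": [-0.4,0,0],"dr": [0,0,0],"jaw": 1},
    {"translation": [-0.5,0,0],"dr": [0,0,0],"jaw": 1},
    {"translation": [-0.5,0,0],"dr": [0,0,0],"jaw": 1},
    {"translation": [0,0,0],"dr": [0,0,0],"jaw": 1}
  ]
}}

```text
time_s: 32.18
position: [0.4945, -0.1094, 0.0531]
tcp_rot: [[0.898, 0.44, -0.004], [0.44, -0.898, 0.001], [-0.003, -0.003, -1.0]]
force: [-0.5, 0.3, -1.2]
opening: 0.123
```

```bash
python3 tq.py; python3 ph.py e scene top|grep '('; cat > ph2.py <<'E'
from fitc import *
def ph2(n,d,c):
    W=cloud(n,d);r=np.hypot(W[...,0]-c[0],W[...,1]-c[1]);a=np.arctan2(W[...,1]-c[1],W[...,0]-c[0])
    sel=(r>.0452)&(r<.0505)&(W[...,2]>.0505)&(W[...,2]<.0705)
    q=a[sel];z=W[...,2][sel];rr=r[sel];low=z<.0565;hi=z>.064
    T=np.arange(0,45,.25);S=[]
    for t in np.radians(T):
        b=(q-t+np.pi/8)%(np.pi/4)-np.pi/8;l=np.abs(rr*np.sin(b))
        inn=1/(1+np.exp((l-.0065)/.0008))
        S.append(np.sum(inn[low])-np.sum(inn[hi]))
    S=np.array(S);k=S.argmax();w=np.exp((S-S.max())/1.0);ang=np.angle(np.sum(w*np.exp(1j*np.radians(T*8))))/8
    return round(np.degrees(ang)%45,2)
for n in('scene','top'):
    for f in('d','e'):
        d=np.load(f'{n}_{f}.npz')['d'];print(n,f,[ph2(n,d,c) for c in((.6675,-.0315),(.6666,-.0318),(.669,-.0325))])
E
python3 ph2.py
```

```text
t32.18 [ 0.4945 -0.1094  0.0531] ang 204.25 r 0.1897 yaw+180 206.09 F [-0.5  0.3 -1.2] Ftan -0.47 Frad 0.29 M [-0.1   0.2  -0.01] T(F) 0.09 T(F+M) 0.10 op 0.123 j6 39
scene (0.6675, -0.0315) (np.float64(12.09375), np.float64(0.8490566037735849), 106)
scene (0.6666, -0.0318) (np.float64(11.0), np.float64(0.8795180722891566), 83)
top (0.6675, -0.0315) (np.float64(12.375), np.float64(0.9193548387096774), 62)
top (0.6666, -0.0318) (np.float64(11.625), np.float64(0.8), 70)
scene d [np.float64(8.65), np.float64(9.37), np.float64(7.88)]
scene e [np.float64(9.91), np.float64(10.26), np.float64(9.23)]
top d [np.float64(8.95), np.float64(8.39), np.float64(8.24)]
top e [np.float64(11.83), np.float64(11.43), np.float64(11.1)]
```

Collar total is about 99° (1.72 rad) by both cameras. Now I take the bar home.

```bash
python3 - <<'E'
from clr import *
p,r=cur()
p,r=rows(p,r,p+np.array([-.03,-.012,.055]),26.06,4,1,dec=2)
p,r=rows(p,r,[.4182,-.303,.108],-2.72,10,1,dec=2)
E
```

```text
CALL 4
  [-0.32, -0.02, -0.55] [0.0, 0.0, 0.0]
  [-0.32, -0.03, -0.55] [0.0, 0.0, 0.01]
  [-0.33, -0.02, -0.55] [0.0, 0.0, 0.0]
  [-0.32, -0.03, -0.55] [0.0, 0.0, 0.0]
end [ 0.4676 -0.1216  0.1083] yaw 26.08
CALL 10
  [-0.5, 0.57, 0.0] [0.0, 0.0, 0.48]
  [-0.46, 0.58, 0.0] [0.0, 0.0, 0.48]
  [-0.44, 0.62, 0.0] [0.0, 0.0, 0.48]
  [-0.41, 0.63, 0.0] [0.0, 0.0, 0.48]
  [-0.37, 0.65, 0.01] [0.0, 0.0, 0.48]
  [-0.34, 0.67, 0.0] [0.0, 0.0, 0.48]
  [-0.31, 0.69, 0.0] [0.0, 0.0, 0.48]
  [-0.27, 0.7, 0.0] [0.0, 0.0, 0.48]
  [-0.23, 0.72, 0.0] [0.0, 0.0, 0.48]
  [-0.2, 0.72, 0.0] [0.0, 0.0, 0.48]
end [ 0.4183 -0.303   0.108 ] yaw -2.72
```

>>> {"fn": "arm_command", "kwargs": {
  "commands": [
    {"translation": [-0.32,-0.02,-0.55],"dr": [0,0,0],"jaw": 1},
    {"translation": [-0.32,-0.03,-0.55],"dr": [0,0,0],"jaw": 1},
    {"translation": [-0.33,-0.02,-0.55],"dr": [0,0,0],"jaw": 1},
    {"translation": [-0.32,-0.03,-0.55],"dr": [0,0,0],"jaw": 1}
  ]
}}

```text
time_s: 33.02
position: [0.4669, -0.1215, 0.1087]
tcp_rot: [[0.898, 0.441, -0.0], [0.441, -0.898, 0.0], [-0.0, -0.0, -1.0]]
force: [0.1, -0.1, -1.5]
opening: 0.125
```

>>> {"fn": "arm_command", "kwargs": {
  "commands": [
    {"translation": [-0.5,0.57,0],"dr": [0,0,0.48],"jaw": 1},
    {"translation": [-0.46,0.58,0],"dr": [0,0,0.48],"jaw": 1},
    {"translation": [-0.44,0.62,0],"dr": [0,0,0.48],"jaw": 1},
    {"translation": [-0.41,0.63,0],"dr": [0,0,0.48],"jaw": 1},
    {"translation": [-0.37,0.65,0],"dr": [0,0,0.48],"jaw": 1},
    {"translation": [-0.34,0.67,0],"dr": [0,0,0.48],"jaw": 1},
    {"translation": [-0.31,0.69,0],"dr": [0,0,0.48],"jaw": 1},
    {"translation": [-0.27,0.7,0],"dr": [0,0,0.48],"jaw": 1},
    {"translation": [-0.23,0.72,0],"dr": [0,0,0.48],"jaw": 1},
    {"translation": [-0.2,0.72,0],"dr": [0,0,0.48],"jaw": 1},
    {"translation": [0,0,0],"dr": [0,0,0],"jaw": 1},
    {"translation": [0,0,0],"dr": [0,0,0],"jaw": 1}
  ]
}}

```text
time_s: 34.02
position: [0.418, -0.3037, 0.1083]
tcp_rot: [[0.999, -0.048, 0.0], [-0.048, -0.999, 0.0], [0.0, -0.0, -1.0]]
force: [0.3, 0.8, -1.3]
opening: 0.126
```

```bash
python3 st.py; python3 - <<'E'
from plan import *
b,d2=snap('scene','s8');a,_=snap('top','t8')
o=np.hstack([cv2.resize(a[200:300,350:450],(400,400),interpolation=cv2.INTER_CUBIC),cv2.resize(b[180:280,150:250],(400,400),interpolation=cv2.INTER_CUBIC)])
cv2.imwrite('pics/g8.png',o[...,::-1])
p,r=cur();W=cloud('scene',d2);Q=(W-p)@r
m=(Q[...,0]>.03)&(Q[...,0]<.15)&(np.abs(Q[...,1])<.014)&(W[...,2]>.095)&(W[...,2]<.135)
q=Q[m];print(m.sum(),np.sort(q[:,0])[-6:],'latfit',np.polyfit(q[:,0],q[:,1],1),'zfit',np.polyfit(q[:,0],p[2]-q[:,2],1))
E
```

```text
34.0167 [ 0.418  -0.3037  0.1083] yaw -2.74 z [ 2.e-04  1.e-04 -1.e+00] F [ 0.31  0.79 -1.25] M [0.032 0.238 0.015] op 0.126 j [-48.4  32.8 103.8   0.   43.4  44.3]
237 [0.1230013  0.12328307 0.12349966 0.12351002 0.12387018 0.12406568] latfit [-0.01873412  0.00594102] zfit [-0.01487268  0.12158482]
```

View pics/g8.png

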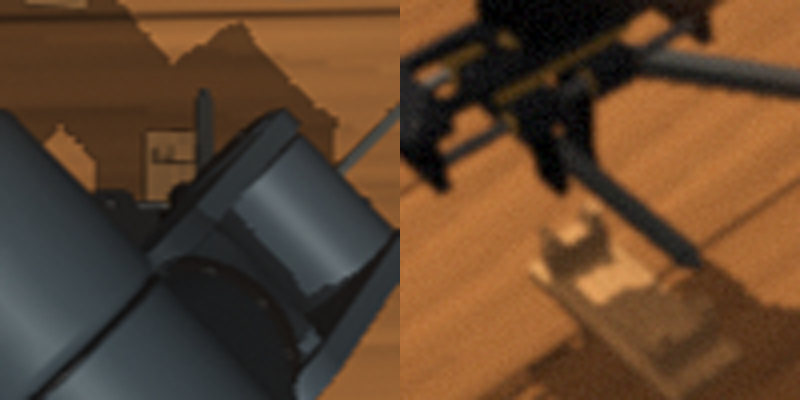

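```bash
python3 - <<'E'
from plan import *
p=np.array([.418,-.3037,.1083]);r=Rt(-2.74)
for n,t in(('scene','s8'),('top','t8')):
    W=cloud(n,np.load(t+'.npz')['d']);Q=(W-p)@r
    m=(Q[...,0]>.03)&(Q[...,0]<.13)&(np.abs(Q[...,1])<.014)&(W[...,2]>.117)&(W[...,2]<.132);q=Q[m]
    print(n,len(q),np.percentile(q[:,1],[5,50,95]),np.polyfit(q[:,0],q[:,1],1), [np.percentile(q[(q[:,0]>a)&(q[:,0]<a+.03),1],[5,95]).round(4).tolist() for a in(.03,.06,.09) if ((q[:,0]>a)&(q[:,0]<a+.03)).sum()>3])
E
```

```text
scene 190 [-0.00375043  0.00227127  0.00684436] [-0.01597156  0.00314086] [[-0.0035, 0.007], [-0.0039, 0.0069], [-0.0037, 0.0062]]
top 72 [-0.00503321 -0.00116353  0.00452646] [ 0.0075369  -0.00133094] [[-0.0047, 0.0046], [-0.0056, 0.0045]]
```

Bar is level and parallel over the cradle. Lowering it and letting go.

>>> {"fn": "arm_command", "kwargs": {
  "commands": [
    {"translation": [0,0,0.6],"dr": [0,0,0],"jaw": 1},
    {"translation": [0,0,0.6],"dr": [0,0,0],"jaw": 1},
    {"translation": [0,0,0.6],"dr": [0,0,0],"jaw": 1},
    {"translation": [0,0,0.6],"dr": [0,0,0],"jaw": 1},
    {"translation": [0,0,0.4],"dr": [0,0,0],"jaw": 1},
    {"translation": [0,0,0.2],"dr": [0,0,0],"jaw": 1},
    {"translation": [0,0,0.1],"dr": [0,0,0],"jaw": 1},
    {"translation": [0,0,0],"dr": [0,0,0],"jaw": 1},
    {"translation": [0,0,0],"dr": [0,0,0],"jaw": 1}
  ]
}}

```text
time_s: 34.87
position: [0.4184, -0.3028, 0.0312]
tcp_rot: [[0.999, -0.046, 0.0], [-0.046, -0.999, 0.0], [0.0, -0.0, -1.0]]
force: [-0.4, 1.0, -1.2]
opening: 0.123
```

```bash
python3 st.py
```

```text
34.8667 [ 0.4184 -0.3028  0.0312] yaw -2.66 z [ 2.e-04  0.e+00 -1.e+00] F [-0.41  0.99 -1.21] M [ 0.135  0.216 -0.018] op 0.123 j [-48.3  40.9 105.8   0.   33.3  44.3]
```

>>> {"fn": "arm_command", "kwargs": {
  "commands": [
    {"translation": [0,0,0.05],"dr": [0,0,0],"jaw": 1},
    {"translation": [0,0,0],"dr": [0,0,0],"jaw": 1},
    {"translation": [0,0,0],"dr": [0,0,0],"jaw": 0.5},
    {"translation": [0,0,0],"dr": [0,0,0],"jaw": 0.5},
    {"translation": [0,0,0],"dr": [0,0,0],"jaw": 0.5},
    {"translation": [0,0,0],"dr": [0,0,0],"jaw": 0.5},
    {"translation": [0,0,0],"dr": [0,0,0],"jaw": 0.5},
    {"translation": [0,0,-0.3],"dr": [0,0,0],"jaw": 0.5},
    {"translation": [0,0,-0.6],"dr": [0,0,0],"jaw": 0.5},
    {"translation": [0,0,-0.8],"dr": [0,0,0],"jaw": 0.5},
    {"translation": [0,0,-0.8],"dr": [0,0,0],"jaw": 0.5},
    {"translation": [0,0,-0.8],"dr": [0,0,0],"jaw": 0.5}
  ]
}}

```text
time_s: 35.87
position: [0.418, -0.3029, 0.1132]
tcp_rot: [[0.999, -0.047, -0.0], [-0.047, -0.999, 0.0], [-0.0, -0.0, -1.0]]
force: [-0.7, -0.1, 0.2]
opening: 0.495
```

>>> {"fn": "arm_command", "kwargs": {
  "commands": [
    {"translation": [0,-0.8,-0.6],"dr": [0,0,0],"jaw": 0.5},
    {"translation": [0,-1,-0.4],"dr": [0,0,0],"jaw": 0.5},
    {"translation": [0,-1,0],"dr": [0,0,0],"jaw": 0.5},
    {"translation": [0,-1,0],"dr": [0,0,0],"jaw": 0.5},
    {"translation": [0,-1,0],"dr": [0,0,0],"jaw": 0.5},
    {"translation": [0,-1,0],"dr": [0,0,0],"jaw": 0.5},
    {"translation": [0,-1,0],"dr": [0,0,0],"jaw": 0.5},
    {"translation": [0,-1,0],"dr": [0,0,0],"jaw": 0.5},
    {"translation": [0,-1,0],"dr": [0,0,0],"jaw": 0.5},
    {"translation": [0,-1,0],"dr": [0,0,0],"jaw": 0.5},
    {"translation": [0,0,0],"dr": [0,0,0],"jaw": 0.5}
  ]
}}

```text
time_s: 36.78
position: [0.4281, -0.0546, 0.1374]
tcp_rot: [[0.999, -0.043, -0.002], [-0.043, -0.999, 0.002], [-0.002, -0.002, -1.0]]
force: [-0.4, 0.6, -0.8]
opening: 0.5
```

```bash
python3 st.py; python3 ph.py f scene top|grep '('; sed -i "s/('d','e')/('d','e','f')/" ph2.py; python3 ph2.py; python3 - <<'E'
from fitb import *
for n in('top','scene'):
    z=np.load(n+'_f.npz');print(n,fitbar(n,z['d'],np.array([.451,-.304]),np.radians(177.3),.045))
    W=cloud(n,z['d']);W0=cloud(n,np.load(n+'avg.npz')['d'])
    for nm,(x0,x1,y0,y1,z0,z1) in dict(hide=(.39,.55,.24,.41,.02,.08),bowl=(.73,.87,-.14,0,.015,.05),emit=(.74,.84,0,.09,.02,.12),mist=(.6,.72,-.45,-.35,.02,.2)).items():
        g=[A[(A[...,0]>x0)&(A[...,0]<x1)&(A[...,1]>y0)&(A[...,1]<y1)&(A[...,2]>z0)&(A[...,2]<z1)].mean(0) for A in(W0,W)];print('  ',nm,np.round(g[1]-g[0],4))
    cv2.imwrite(f'pics/fin_{n}.png',z['p'][...,::-1])
E
```

```text
36.7833 [ 0.4281 -0.0546  0.1374] yaw -2.45 z [-0.0021  0.0017 -1.    ] F [-0.37  0.6  -0.76] M [ 0.021  0.217 -0.003] op 0.5 j [-2.220e+01  2.510e+01  1.143e+02  1.000e-01  4.070e+01  7.020e+01]
scene (0.6675, -0.0315) (np.float64(10.571428571428571), np.float64(0.8317757009345794), 107)
scene (0.6666, -0.0318) (np.float64(11.4375), np.float64(0.8837209302325582), 86)
top (0.6675, -0.0315) (np.float64(12.375), np.float64(0.9180327868852459), 61)
top (0.6666, -0.0318) (np.float64(9.75), np.float64(0.8), 65)
scene d [np.float64(8.65), np.float64(9.37), np.float64(7.88)]
scene e [np.float64(9.91), np.float64(10.26), np.float64(9.23)]
scene f [np.float64(10.24), np.float64(11.04), np.float64(9.87)]
top d [np.float64(8.95), np.float64(8.39), np.float64(8.24)]
top e [np.float64(11.83), np.float64(11.43), np.float64(11.1)]
top f [np.float64(11.78), np.float64(11.26), np.float64(11.34)]
top (array([ 0.45169609, -0.30577522]), np.float64(177.50238069869073), np.float64(0.17707477334275454), np.float64(0.04394183825902531), 135, np.float64(0.0027395439620716434))
   hide [0.0011 0.0005 0.0004]
   bowl [ 0.0002 -0.0004 -0.0001]
   emit [ 0.0001 -0.     -0.0002]
   mist [0. 0. 0.]
scene (array([ 0.45128133, -0.30646416]), np.float64(177.42673763819664), np.float64(0.1800396569286098), np.float64(0.04407647683577143), 227, np.float64(0.0034142035173762623))
   hide [-0.0002 -0.0001 -0.    ]
   bowl [-0.0001 -0.0001 -0.0001]
   emit [-0.0001  0.      0.0002]
   mist [ 0.      0.     -0.0001]
```

View pics/fin_scene.png

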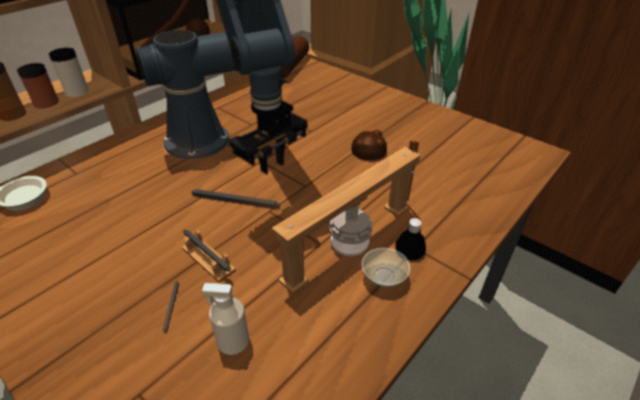

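View pics/fin_top.png

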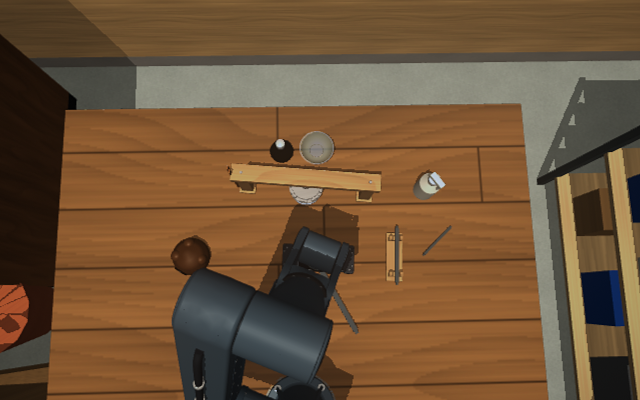

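```bash
python3 -c "
from rig import *
print(hand_in())"
```

```text
the job is handed in; nothing more can be done
None
```

I wound the prop up until the head pressed on the cork, laid the bar back in its cradle and handed the job in at about 37 s; no verdict was reported.

- **Winding:** It took three insertions. The first swing gained only about 6° because the bar has play in the holes and the wide gripper limited the arc. I put the bar back in the cradle once, regripped it about 33 mm further out, and did two long swings. Both cameras put the collar's total turn at about 99° (1.72 rad).
- **Pressing:** Free turning measured about 0.97 N m, and the last reading while moving was 1.65. That is about 0.55–0.65 N m above free turning. The angle turned since the torque began to rise suggests nearer 0.4. The two estimates disagree, but both lie within 0.3–0.75. A reading taken with the arm stopped, before the last 2° of turning, was only 1.18; I set it aside because static friction and the arm relaxing lower it.
- **Final checks:** The bar lies level in the cradle notches, about 2 mm sideways of where it started. The bowl, emitter and mister moved less than 0.5 mm. The hide read 0.2 mm in one camera and 1.1 mm in the other, where the arm was close to it. The collar had not turned back, and the gripper was clear of everything. Contact force on the arm and gripper's body was not checked separately; the largest wrist reading I saw was about 15 N.

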